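# Fetch the collar from the graphite block with sprung tongs

## Task

Take the sprung tongs from their wooden rest and use them to pick the short brass collar (the piece of tube with a hole through it) out of its deep pocket in the grey block. Stand the collar on its end on the floor of the aluminium tray, then hang the tongs back in their rest. Never touch the collar with the gripper's fingers, only with the tongs.

Things in the scene. Friction and masses are not known exactly. Their poses are not given: they have to be found in the camera images.
- tongs: Steel sprung tongs, 0.2 kg, 138 mm tall, hanging jaws down in the rest. Origin: midway between the jaw tips, at their lower end; z up to the handles, x the line the jaws close along. Two legs slide in parallel on a cross bar (104 mm along x, 20 along y, 78 to 88 mm above the origin). Jaws 4 mm thick (x), 8 mm wide (y), free gap 42 mm, 50 mm over outsides, 36 to 44 mm when carried.
- tongs_handles (a point): Where to take the tongs: midway between their black handles, 117 mm above the jaw tips. Handles 92 to 138 mm above the tips, 18 mm wide (y), 60 mm over their outsides (x), 36 mm when the jaws grip the collar. 1 mm squeezed along x closes the jaws 1 mm, 30 mm at most; the spring reopens them: 4.8 N to start, 6 N at 6 mm, 10 N at 24 mm. Carry them open, squeezed 5 to 8 mm.
- rest: The tongs' rest: fixed open-topped wooden box, 84 x 48 x 90 mm, walls 6 mm, so a mouth of 72 x 36 mm, long side along its x. Origin: centre of its underside; z up. The tongs start centred in it, x along its x: legs inside, bar lying across its two short walls, jaw tips 12 mm above the bench. Return them the same way.
- collar: The brass collar: a short plain tube, 18 mm outside, 10 mm bore, 20 mm high, about 30 g, standing on end on the floor of one of the block's pockets, within 4 mm of the pocket's centre. Origin: centre of its underside; z along its axis. The other pockets hold a slim pin lying down (44 mm) and a 10 mm cube, of the same brass.
- block: Grey graphite block, fixed, 90 x 150 x 78 mm. Origin: centre of its underside; z up. Three pockets in its top, side by side, centred at x = 0, y = -44, 0 and +44 mm in its frame; each 60 mm long along the block's x, 24 mm wide along y, 66 mm deep (floor 12 mm above the bench). The jaws fit in only when they close along the block's x.
- tray: Shallow square aluminium tray, fixed, 120 x 120 x 18 mm, walls and floor 4 mm thick, open at the top. Origin: centre of its underside; z up.
Mind the look-alikes: they are no part of the job. What is shaped like the tongs but orange is not meant.

How it is judged:
By the outcome, as a careful person would: the job done as asked, in the order asked, and still so for the second after the job is handed in, with the robot touching nothing.
It also fails if it takes over 51 s, if anything falls off the work surface, if the arm or the gripper's body presses on something with over 40 N, if the wrist force passes 120 N, or if a joint passes its speed limit or range.

## Robot

A 6-joint arm with a two-finger parallel gripper is mounted at the origin on the work surface. World frame = base frame: x ahead of the robot, y to its left, z up, the work surface at z = 0. Lengths are in m, angles in rad, forces in N, time in s.
With the tool pointing down it reaches from about 0.275 to 0.825 m from the base axis. Payload 5.2 kg.
Tool frame: the origin (TCP) lies on the centre line of the jaws, within the pads' length; the fingertips stand 11 mm ahead of it and the grasp point (between the pads) lies 8 mm behind it; x points along the fingers, z is the direction in which the jaws open and shut, and the axes are right-handed (so a half turn about x gives the same grasp; the last joint's range is limited). The gripper opens to 93 mm and grips with 3 to 60 N. Pads are 15 mm wide; open, the fingers measure 128 mm over their backs; the gripper's body (75 mm by 188 mm) begins 65 mm behind the grasp point.
Start: joints at [1.037, 0.259, 1.535, -0, 1.348, -0.203], TCP at [0.179, 0.52, 0.23] pointing down, gripper open.
Joint ranges: [-3.14, 3.14], [-0.91, 2.08], [0.19, 2.58], [-1.22, 4.36], [0.22, 2.71], [-3.12, 3.12]. Speed limits (rad/s): [2.57, 2.57, 3.14, 3.14, 3.14, 3.14].

## Interface

Orientations are given as a 3x3 rotation matrix whose columns are the frame's x, y, z axes.
In Python, from cell import * gives the robot as it stands.
- The arm moves only by the tool jog_arm, never from a script. Its argument "series" is a list of rows, each an object with "jaw": the gripper command: -1 is shut, 1 is fully open, values between are in proportion; "translation": the shift along the tool's x, y, z in mm, a list of three; "twist": the turn, a rotation vector about the tool's x, y, z in degrees, a list of three. In form: [{"jaw": jaw, "translation": [x, y, z], "twist": [rx, ry, rz]}, ...]. A call has 1 to 5 rows; each row is the pose to reach, as a shift and turn from the pose measured when the call began, along the tool's axes at that moment; what a row does not reach only later rows make up. A row lasts 1/12 s, in which the tool goes at most 41.7 mm and 7.16 degrees, less where a joint would pass 70% of its speed; a pose out of reach is approached as far as the arm can. A call with a gripper value outside its range is refused whole. The fingers move at their own pace and stop on an object; "force" is the grip in N (left out, the last holds). Time passes only in rows, so rows that repeat a pose let the fingers close. It gives the time, the measured TCP pose, the force and the opening at its end, in the units of the state.
- get_state(): the state, without advancing time (a new reading comes with each control period).
- snapshot(name): name is "side" or "top" or "wrist"; returns the picture (384x512x3 uint8, red, green, blue); there is no depth.
- camera_model(name): a dict with "fx", "fy", "cx", "cy" (pixels), "rvec" (rotation vector, rad) and "tvec" (3), from world to camera coordinates, as OpenCV has them. Camera axes: x right, y down, z forward; pixel columns grow to the right and rows downward; lengths in m; the calibration is good to about 2 mm. A picture is of the moment at which its call begins: read the wrist's pose just before it. camera_model takes no time and is no camera call; for the wrist camera it gives the pose at the moment of the call.
- sign_off(): hands the job in, once; it reports no verdict.
Trained networks look in the newest picture that a camera, given by its name, has taken for a name from the list of things; names that differ only in an ending like _2 or _b are one class to them, and where a whole thing is asked for, a point or a joint stands for the part that bears it (a point fixed in the world has none). Each returns a list of dicts, best first, with "score" (0 to 1); they miss things now and then, are a little off and sometimes report something else, mostly with a low value. They report only what shows in the picture. A call takes as long as a camera call. They do not tell look-alikes from the thing itself.
- search_frame(thing, camera): "extent" ([left, top, right, bottom] in pixels, round what is visible of it).
- spot_point(thing, camera): "pixel" ([column, row] in pixels: a listed point, or the origin of a listed thing).
The state is a dict: "time_s": time; "joints": joint angles; "dq": joint speeds; "joint_torque": joint torques, N m; "tool_pos": TCP position; "orientation": TCP orientation; "force": force on the tool from outside, world axes, zero at the start; "wrist_torque": the same for the moment, N m; "grip_width": finger opening in m.
Only numpy, scipy, OpenCV 4.12 (cv2) and the standard library are available. Lean on these libraries where they do the work, as an engineer would, in place of code of your own. Each camera call takes 0.05 s, during which the arm holds its last target.

## Working session

There is one attempt and no reset: what is moved stays moved. The work goes in short steps, Python scripts to look and compute and a tool call to move; the robot and the scene stay as the last step left them, time stands still between calls to the robot, and variables do not carry over. Pictures are saved under pics/ and viewed, and the job is handed in when it is done.

Besides the shell and the picture viewer there is one more tool, called after "Request:" by a JSON object that holds its "op" and its "data". jog_arm: Moves the arm, as the interface text tells. Its arguments: {"type":"object","properties":{"series":{"type":"array"},"force":{"type":"number"}},"required":["series"]}

```bash
ls; mkdir -p pics; python3 - <<'E'
from cell import *
import cv2
print(get_state())
for n in ["side","top","wrist"]:
    im=snapshot(n); cv2.imwrite(f"pics/{n}0.png",cv2.cvtColor(im,cv2.COLOR_RGB2BGR)); print(n,camera_model(n))
E
```

```text
pics
{'time_s': 0.0, 'joints': array([ 1.03720165e+00,  2.59314655e-01,  1.53606495e+00, -4.30072932e-05,
        1.34799623e+00, -2.02784222e-01]), 'dq': array([ 0.00047197,  0.00235109, -0.00032797, -0.00141504, -0.00045262,
        0.00038218]), 'joint_torque': array([-2.01742128e-03, -4.37298167e+01, -2.84012192e+01,  7.17667630e-02,
        4.09201614e-02, -1.49277466e-04]), 'tool_pos': array([0.17835782, 0.51972462, 0.22884022]), 'orientation': array([[-8.70870297e-04, -9.45782371e-01,  3.24799858e-01],
       [-1.55662747e-03,  3.24800870e-01,  9.45781144e-01],
       [-9.99998409e-01,  3.18060324e-04, -1.75509025e-03]]), 'force': array([ 0.01470211,  0.01737832, -0.74777656]), 'wrist_torque': array([-0.02590207,  0.04005914, -0.02502756]), 'grip_width': 0.09288220401978758}
side {'fx': 361.88291921959836, 'fy': 361.88291921959836, 'cx': 253.3371602094661, 'cy': 188.32470951564522, 'rvec': array([ 0.11168025, -2.79626961,  1.40048265]), 'tvec': array([0.49087165, 0.11092167, 1.04349202])}
top {'fx': 494.141164170115, 'fy': 494.141164170115, 'cx': 254.30707313057755, 'cy': 193.14753248613874, 'rvec': array([ 2.12982207, -2.1000617 ,  0.19798947]), 'tvec': array([0.01022046, 0.47996383, 1.05556995])}
wrist {'fx': 341.55320593434794, 'fy': 341.55320593434794, 'cx': 256.68863597830034, 'cy': 190.9745614123378, 'rvec': array([-2.36520793, -1.68940492, -0.2325374 ]), 'tvec': array([-0.54851307, -0.03196956,  0.39199499])}
```

View pics/top0.png

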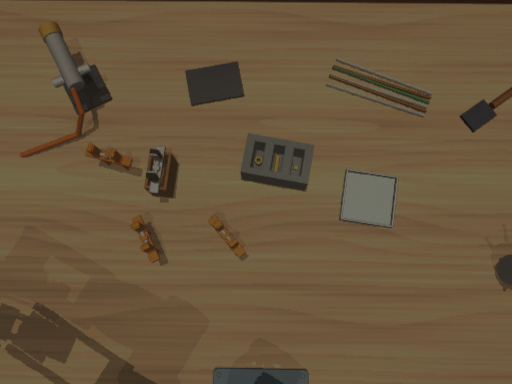

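View pics/side0.png

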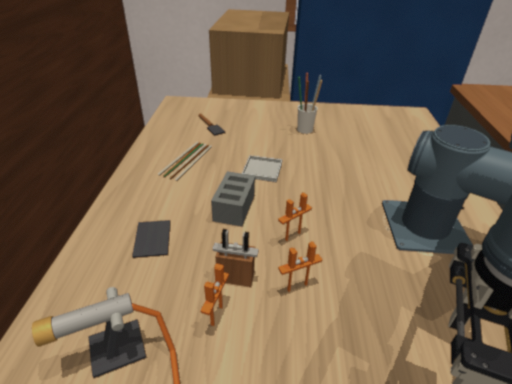

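View pics/wrist0.png

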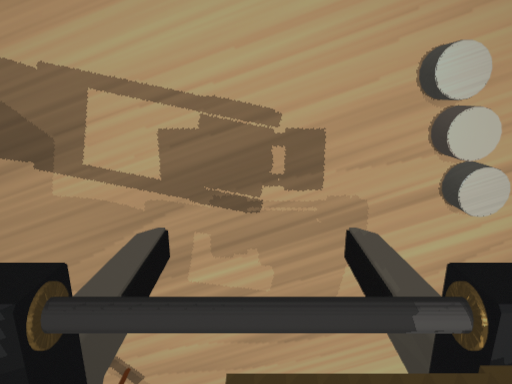

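Top view: real steel tongs with black handles in the wooden rest at (158,170). Orange look-alikes are at (108,157), (146,240) and (228,236). Block at (278,162), with something round in the pocket at (259,160), an elongated piece at (277,162) and something small at (296,167). Tray at (369,198). Next, a close crop and the networks.

```bash
cat > h.py <<'E'
from cell import *
import cv2, numpy as np
def save(im,name,box=None,s=1):
    if box: im=im[box[1]:box[3],box[0]:box[2]]
    im=cv2.resize(im,None,fx=s,fy=s,interpolation=cv2.INTER_CUBIC)
    cv2.imwrite(f"pics/{name}.png",cv2.cvtColor(im,cv2.COLOR_RGB2BGR))
def K(m): return np.array([[m['fx'],0,m['cx']],[0,m['fy'],m['cy']],[0,0,1.]])
def proj(m,P): return cv2.projectPoints(np.array(P,float).reshape(-1,3),m['rvec'],m['tvec'],K(m),None)[0].reshape(-1,2)
def ray(m,uv,z):
    R=cv2.Rodrigues(m['rvec'])[0]; c=-R.T@m['tvec']
    d=R.T@np.linalg.inv(K(m))@np.array([uv[0],uv[1],1.])
    return c+d*(z-c[2])/d[2]
def tri(ms,uvs):
    Ps=[K(m)@np.c_[cv2.Rodrigues(m['rvec'])[0],m['tvec']] for m in ms]
    X=cv2.triangulatePoints(Ps[0],Ps[1],np.array(uvs[0],float),np.array(uvs[1],float)).ravel(); return X[:3]/X[3]
E
python3 - <<'E'
from h import *
t=snapshot("top"); s=snapshot("side")
save(t,"tc_block",(225,115,335,200),7); save(t,"tc_rest",(120,120,200,220),6); save(s,"sc_rest",(190,160,320,320),4)
for th in ["tongs","tongs_handles","rest","collar","block","tray"]:
  for c in ["top","side"]:
    for f in (spot_point,search_frame):
        print(th,c,[(np.round(r.get('pixel',r.get('extent')),1).tolist(),round(r['score'],2)) for r in f(th,c)])
E
```

```text
tongs top [([119.5, 168.1], 0.97), ([154.4, 242.9], 0.87), ([227.4, 235.7], 0.77), ([164.2, 181.0], 0.58)]
tongs top [([147.9, 152.1, 167.7, 194.1], 0.86), ([211.2, 216.3, 244.8, 256.6], 0.75), ([83.5, 143.0, 134.1, 172.0], 0.73), ([129.8, 217.1, 160.3, 264.2], 0.69)]
tongs side [([216.6, 318.4], 0.93), ([295.6, 287.5], 0.76), ([288.6, 236.1], 0.71)]
tongs side [([202.8, 264.0, 230.1, 325.5], 0.88), ([279.2, 242.2, 321.9, 290.1], 0.87), ([213.9, 228.7, 258.1, 256.7], 0.77), ([279.5, 192.3, 311.8, 240.8], 0.75)]
tongs_handles top [([139.1, 236.9], 0.88), ([155.1, 165.7], 0.82), ([257.3, 161.5], 0.72), ([102.7, 151.2], 0.65), ([222.1, 234.6], 0.62)]
tongs_handles top [([148.3, 146.4, 170.9, 193.5], 0.97), ([207.0, 215.4, 246.5, 257.9], 0.9), ([130.5, 216.6, 162.0, 262.1], 0.87), ([83.7, 143.2, 130.8, 168.0], 0.78)]
tongs_handles side [([236.5, 239.1], 0.88), ([293.8, 203.8], 0.83)]
tongs_handles side [([211.1, 228.3, 258.2, 260.1], 0.98), ([201.6, 264.3, 228.9, 326.2], 0.98), ([277.9, 194.5, 311.1, 238.8], 0.9), ([280.0, 241.6, 319.9, 288.1], 0.82)]
rest top [([162.8, 176.9], 0.78)]
rest top [([145.7, 152.4, 180.0, 198.2], 0.58)]
rest side [([236.1, 279.1], 0.7)]
rest side [([216.8, 245.9, 254.1, 287.4], 0.61)]
collar top []
collar top [([254.6, 154.3, 263.2, 165.8], 0.59), ([339.5, 172.6, 396.4, 228.5], 0.3)]
collar side []
collar side []
block top [([273.4, 166.7], 0.69)]
block top [([238.3, 134.1, 314.3, 194.1], 0.88)]
block side [([232.4, 208.4], 0.91)]
block side [([207.4, 171.2, 255.8, 224.9], 0.58)]
tray top []
tray top [([339.6, 173.0, 395.8, 228.6], 0.61), ([146.4, 147.6, 166.8, 194.8], 0.41)]
tray side [([264.4, 169.4], 0.64)]
tray side [([243.6, 157.4, 285.0, 180.7], 0.79)]
```

View pics/tc_block.png

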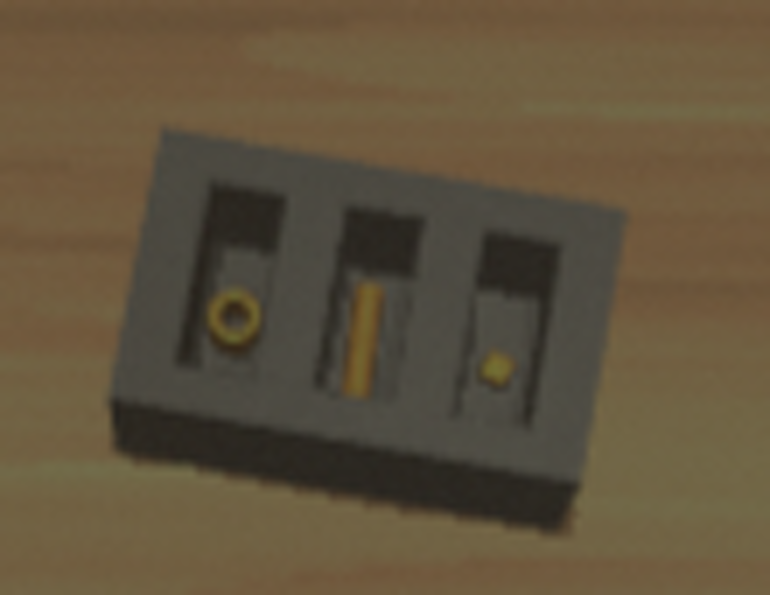

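View pics/tc_rest.png

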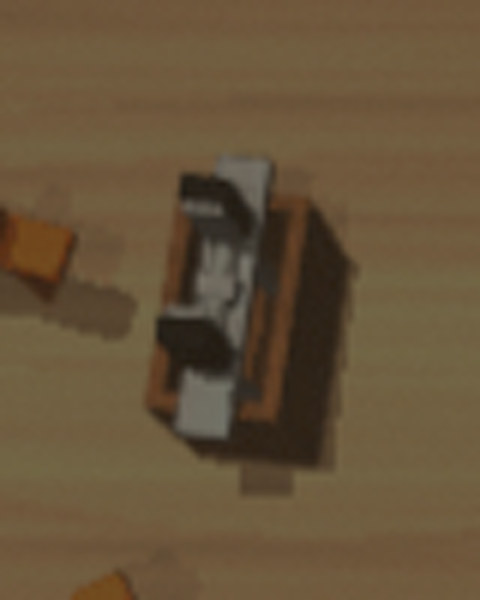

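View pics/sc_rest.png

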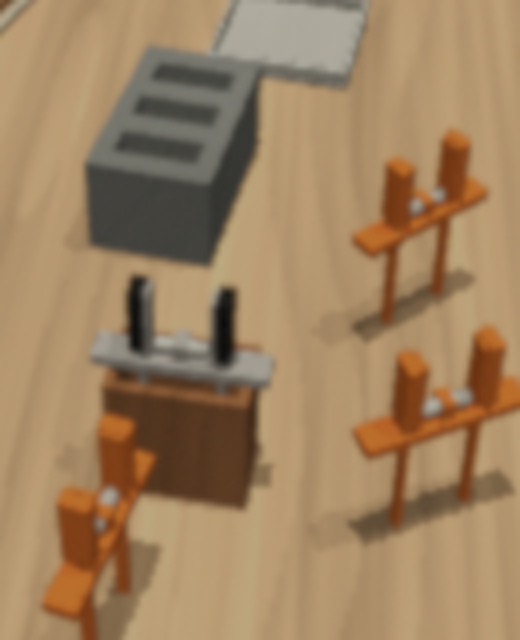

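```bash
cat > fit.py <<'E'
from h import *
from scipy.optimize import least_squares
def fit(m,local,uv,x0):
    def P(p):
        c,s=np.cos(p[2]),np.sin(p[2]); L=np.array(local,float)
        return np.c_[p[0]+c*L[:,0]-s*L[:,1],p[1]+s*L[:,0]+c*L[:,1],L[:,2]]
    r=least_squares(lambda p:(proj(m,P(p))-uv).ravel(),x0)
    return r.x, np.abs(r.fun).max()
def rect(lx,ly,z): return [[a*lx/2,b*ly/2,z] for a,b in((1,1),(1,-1),(-1,-1),(-1,1))]
E
python3 - <<'E'
from fit import *
m=camera_model("top")
t=snapshot("top"); save(t,"tc_tray",(330,160,410,240),7)
uv=np.array([(163,128),(627,210),(578,485),(110,398)])/7+[225,115]-.43
x0=[*ray(m,uv.mean(0),.078)[:2],0]
b=fit(m,rect(.09,.15,.078),uv,x0); print("block",b)
uv=np.array([(218,157),(272,160),(228,438),(175,432)])/6+[120,120]-.42
x0=[*ray(m,uv.mean(0),.1)[:2],0]; print(x0)
print("tongsbar",fit(m,rect(.104,.02,.1),uv,x0))
uv=np.array([(305,195),(275,420),(150,405)])/6+[120,120]-.42
L=rect(.084,.048,.09); print("rest",fit(m,[L[1],L[2],L[3]],uv,x0))
c=ray(m,np.array([236,318])/7+[225,115]-.43,.032); print("collar",c)
d=c[:2]-b[0][:2]; a=b[0][2]; print("in block",np.cos(a)*d[0]+np.sin(a)*d[1],-np.sin(a)*d[0]+np.cos(a)*d[1])
E
```

```text
block (array([ 0.55305591, -0.03266714, -0.17294994]), np.float64(0.42316027514482357))
[np.float64(0.519243621966494), np.float64(0.22647399844349655), 0]
tongsbar (array([ 0.51974663,  0.22642962, -0.09799013]), np.float64(0.6007212503712367))
rest (array([ 0.52062144,  0.22735021, -0.07577561]), np.float64(0.795172443462917))
collar [0.56033296 0.00915101 0.032     ]
in block -2.7960027761133287e-05 0.042446584655056775
```

View pics/tc_tray.png

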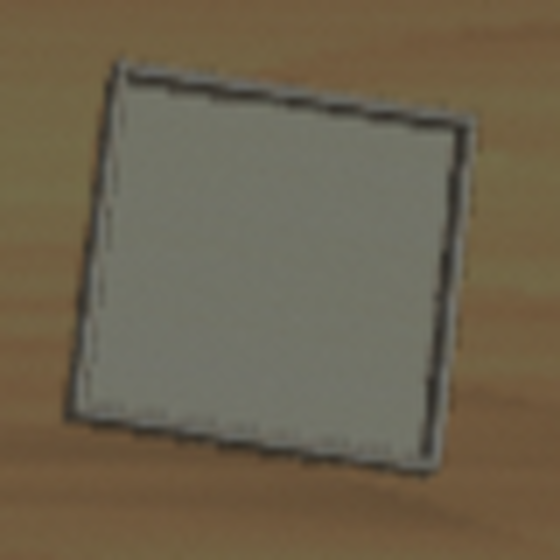

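```bash
cat >> fit.py <<'E'
from scipy.spatial.transform import Rotation as Ro
def goal(pos,yaw):
    s=get_state(); R=np.array(s['orientation']); x=np.array([0,0,-1.]); z=np.array([np.cos(yaw),np.sin(yaw),0]); y=np.cross(z,x)
    G=np.c_[x,y,z]; 
    print("t",round(s['time_s'],2),"pos",np.round(s['tool_pos'],4),"w",round(s['grip_width'],4),"F",np.round(s['force'],1),"j",np.round(s['joints'],2))
    print("trans",np.round(R.T@(np.array(pos)-s['tool_pos'])*1000,1),"twist",np.round(Ro.from_matrix(R.T@G).as_rotvec(degrees=True),2))
def wcam():
    s=get_state();m=camera_model("wrist");R=cv2.Rodrigues(m['rvec'])[0]; c=-R.T@m['tvec']
    T=np.array(s['orientation']); return T.T@(c-s['tool_pos']), T.T@R.T
E
python3 - <<'E'
from fit import *
m=camera_model("top")
uv=np.array([(115,60),(475,117),(435,475),(68,418)])/7+[330,160]-.43
x0=[*ray(m,uv.mean(0),.018)[:2],0]; print("tray",fit(m,rect(.12,.12,.018),uv,x0))
print(wcam())
goal([.52,.227,.26],-.085)
E
```

```text
tray (array([ 0.47882914, -0.2438115 , -0.14678808]), np.float64(0.24922606910047307))
(array([-0.15576168,  0.07622925, -0.00057635]), array([[ 5.43866336e-04, -2.73035371e-01,  9.62003841e-01],
       [ 2.16917112e-04, -9.62003929e-01, -2.73035519e-01],
       [ 9.99999829e-01,  3.57169922e-04, -4.63975508e-04]]))
t 1.5 pos [0.1786 0.5202 0.2296] w 0.0928 F [-0.9 -0.5 -0.1] j [ 1.04  0.26  1.54 -0.    1.35 -0.2 ]
trans [ -30.4 -418.1 -166.4] twist [75.92 -0.    0.  ]
```

Request:
{"op": "jog_arm", "data": {"series": [{"jaw": 1,"translation": [-30,-418,-166],"twist": [76,0,0]},{"jaw": 1,"translation": [-30,-418,-166],"twist": [76,0,0]},{"jaw": 1,"translation": [-30,-418,-166],"twist": [76,0,0]},{"jaw": 1,"translation": [-30,-418,-166],"twist": [76,0,0]},{"jaw": 1,"translation": [-30,-418,-166],"twist": [76,0,0]}]}}

```text
time_s: 1.92
tool_pos: [0.3374, 0.3836, 0.2438]
orientation: [[0.0, -0.573, 0.82], [0.0, 0.82, 0.573], [-1.0, 0.0, 0.0]]
force: [-0.1, 0.6, -0.6]
grip_width: 0.0929
```

```bash
python3 -c "
from fit import *
goal([.52,.227,.26],-.085)"
```

```text
t 1.92 pos [0.3374 0.3836 0.2438] w 0.0929 F [-0.1  0.6 -0.6] j [0.63 0.18 1.6  0.   1.36 0.02]
trans [ -16.1 -232.9   60. ] twist [ 3.98e+01  3.00e-02 -1.00e-02]
```

Request:
{"op": "jog_arm", "data": {"series": [{"jaw": 1,"translation": [-16,-233,60],"twist": [40,0,0]},{"jaw": 1,"translation": [-16,-233,60],"twist": [40,0,0]},{"jaw": 1,"translation": [-16,-233,60],"twist": [40,0,0]},{"jaw": 1,"translation": [-16,-233,60],"twist": [40,0,0]},{"jaw": 1,"translation": [-16,-233,60],"twist": [40,0,0]}]}}

```text
time_s: 2.33
tool_pos: [0.4953, 0.2476, 0.2579]
orientation: [[0.001, 0.016, 1.0], [0.001, 1.0, -0.016], [-1.0, 0.001, 0.001]]
force: [0.3, 0.3, -0.1]
grip_width: 0.093
```

```bash
python3 -c "
from fit import *
goal([.52,.227,.26],-.085)"
```

```text
t 2.33 pos [0.4953 0.2476 0.2579] w 0.093 F [ 0.3  0.3 -0.1] j [0.26 0.25 1.48 0.   1.41 0.28]
trans [ -2.1 -20.2  25. ] twist [ 3.93  0.04 -0.03]
```

Request:
{"op": "jog_arm", "data": {"series": [{"jaw": 1,"translation": [-2,-20,25],"twist": [4,0,0]},{"jaw": 1,"translation": [-2,-20,25],"twist": [4,0,0]},{"jaw": 1,"translation": [-2,-20,25],"twist": [4,0,0]}]}}

```text
time_s: 2.58
tool_pos: [0.5212, 0.2257, 0.2595]
orientation: [[0.0, 0.089, 0.996], [0.0, 0.996, -0.089], [-1.0, 0.001, 0.0]]
force: [-0.6, 0.8, -0.2]
grip_width: 0.093
```

```bash
python3 -c "
from fit import *
goal([.52,.227,.26],-.085)
s=get_state();m=camera_model('wrist');i=snapshot('wrist');save(i,'w1');print(m)
print(proj(m,[[.52,.227,.1],[.52,.227,.129],[.52,.227,.012]]))
for th in ['tongs','tongs_handles','rest']:
  print(th,spot_point(th,'wrist'))
"
```

```text
t 2.58 pos [0.5212 0.2257 0.2595] w 0.093 F [-0.6  0.8 -0.2] j [0.21 0.27 1.44 0.   1.43 0.3 ]
trans [-0.5  1.2 -1.3] twist [-0.23  0.01 -0.03]
{'fx': 341.55320593434794, 'fy': 341.55320593434794, 'cx': 256.68863597830034, 'cy': 190.9745614123378, 'rvec': array([-2.86238395,  0.12738593,  0.01772068]), 'tvec': array([-0.49857994,  0.21983465,  0.49407453])}
[[255.84472775 175.34691854]
 [255.76531145 183.02197404]
 [256.01926368 158.47918564]]
tongs [{'pixel': [135.9, 153.0], 'score': 0.93}, {'pixel': [257.8, 157.2], 'score': 0.89}, {'pixel': [272.6, 56.8], 'score': 0.83}, {'pixel': [162.5, 278.7], 'score': 0.67}]
tongs_handles [{'pixel': [133.0, 335.1], 'score': 0.98}, {'pixel': [89.0, 175.3], 'score': 0.87}, {'pixel': [257.7, 179.5], 'score': 0.72}, {'pixel': [280.5, 42.7], 'score': 0.69}]
rest [{'pixel': [254.6, 152.4], 'score': 0.83}]
```

View pics/w1.png

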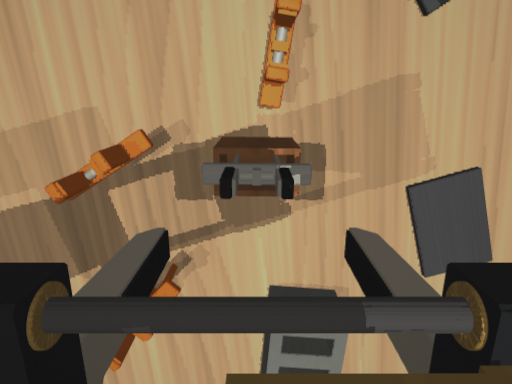

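The wrist view shows the steel tongs at (257,178), squarely between the fingers. The orange copies are at (98,166), (282,52) and (145,315). Fitting the bar and box closely:

```bash
python3 -c "
from fit import *
i=cv2.cvtColor(cv2.imread('pics/w1.png'),cv2.COLOR_BGR2RGB);save(i,'w1c',(190,120,325,210),5.9)"
```

```text
(no output)
```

View pics/w1c.png

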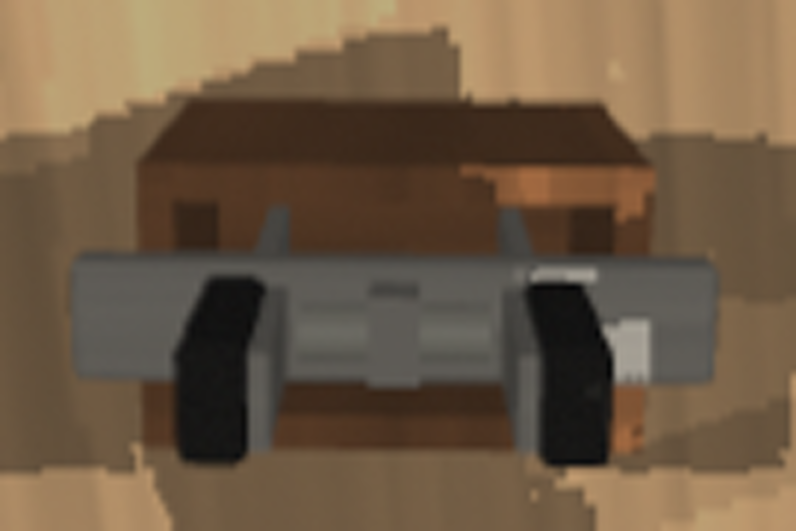

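```bash
python3 -c "
from fit import *
m=camera_model('wrist')
f=lambda a:np.array(a)/5.9+[190,120]-.42
uv=f([(138,163),(655,163),(645,448),(145,448)])
x0=[.52,.226,-.09]
L=rect(.084,.048,.09)
print('rest',fit(m,[L[3],L[0],L[1],L[2]],uv,x0))
L=rect(.104,.02,.1)
for top in (253,260,266):
  uv=f([(75,top),(717,top+3),(714,383),(76,381)])
  print('bar',fit(m,[L[3],L[0],L[1],L[2]],uv,x0))
# handles tops z=.150
L=rect(.06,.018,.15)
# bottom outer corners of handle tops
uv=f([(177,460),(610,462)])
print('hand',ray(m,uv[0],.15),ray(m,uv[1],.15))
p=proj(m,rect(.104,.02,.1)); 
"
```

```text
rest (array([ 0.51850983,  0.23058685, -0.08513305]), np.float64(0.2496791881960121))
bar (array([ 0.51851872,  0.23108158, -0.08797899]), np.float64(1.0087696539135322))
bar (array([ 0.51846979,  0.23049943, -0.0879895 ]), np.float64(0.9811772651272008))
bar (array([ 0.51842781,  0.23      , -0.08799855]), np.float64(0.9575268475607572))
hand [0.48781221 0.22518494 0.15      ] [0.5472495 0.2199025 0.15     ]
```

```bash
python3 -c "
from fit import *
goal([.5185,.2303,.17],-.087)"
```

```text
t 2.78 pos [0.5189 0.2282 0.2599] w 0.0931 F [ 0.1  1.1 -0.7] j [0.22 0.27 1.44 0.   1.43 0.3 ]
trans [89.9  2.  -0.5] twist [ 0.17  0.01 -0.04]
```

```bash
python3 -c "
from fit import *
m=camera_model('wrist')
m.update(rvec=np.array([-2.86238395,  0.12738593,  0.01772068]),tvec=np.array([-0.49857994,  0.21983465,  0.49407453]))
f=lambda a:np.array(a)/5.9+[190,120]-.42
uv=f([(138,163),(655,163),(645,448),(145,448)])
x0=[.52,.226,-.09]
L=rect(.084,.048,.09)
print('rest',fit(m,[L[3],L[0],L[1],L[2]],uv,x0))
L=rect(.104,.02,.1)
uv=f([(75,260),(717,263),(714,383),(76,381)])
print('bar',fit(m,[L[3],L[0],L[1],L[2]],uv,x0))
goal([.5185,.2303,.17],-.087)
i=snapshot('wrist');save(i,'w2c',(190,120,325,210),5.9)"
```

```text
rest (array([ 0.5208714 ,  0.22809096, -0.0902648 ]), np.float64(0.24747900856598903))
bar (array([ 0.52083133,  0.22800989, -0.09312354]), np.float64(1.0503912416784829))
t 2.78 pos [0.5189 0.2282 0.2599] w 0.0931 F [ 0.1  1.1 -0.7] j [0.22 0.27 1.44 0.   1.43 0.3 ]
trans [89.9  2.  -0.5] twist [ 0.17  0.01 -0.04]
```

View pics/w2c.png

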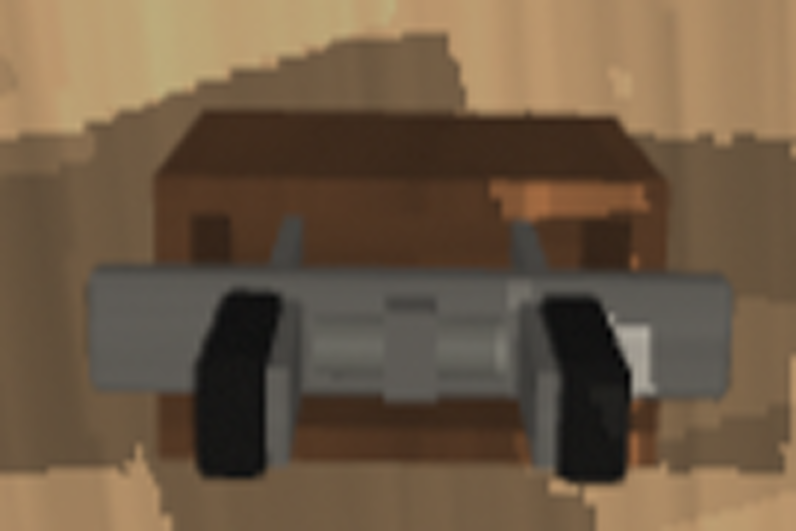

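```bash
python3 -c "
from fit import *
m=camera_model('wrist')
f=lambda a:np.array(a)/5.9+[190,120]-.42
uv=f([(155,178),(668,180),(655,463),(160,460)])
x0=[.52,.226,-.09]
L=rect(.084,.048,.09)
print('rest',fit(m,[L[3],L[0],L[1],L[2]],uv,x0))
L=rect(.104,.02,.1)
uv=f([(92,272),(730,277),(728,397),(93,390)])
print('bar',fit(m,[L[3],L[0],L[1],L[2]],uv,x0))
goal([.521,.228,.165],-.091)"
```

```text
rest (array([ 0.52063554,  0.22796941, -0.09048222]), np.float64(0.45327784682382344))
bar (array([ 0.52081357,  0.22834682, -0.09308337]), np.float64(1.2395468351126624))
t 2.83 pos [0.5188 0.2283 0.26  ] w 0.093 F [ 0.1  0.4 -0.7] j [0.22 0.27 1.44 0.   1.43 0.3 ]
trans [95.  -0.2  2.1] twist [ 0.41  0.02 -0.04]
```

Request:
{"op": "jog_arm", "data": {"series": [{"jaw": 1,"translation": [35,0,2],"twist": [0.4,0,0]},{"jaw": 1,"translation": [70,0,2],"twist": [0.4,0,0]},{"jaw": 1,"translation": [95,0,2],"twist": [0.4,0,0]},{"jaw": 1,"translation": [115,0,2],"twist": [0.4,0,0]},{"jaw": 1,"translation": [130,0,2],"twist": [0.4,0,0]}]}}

```text
time_s: 3.25
tool_pos: [0.5189, 0.2292, 0.128]
orientation: [[-0.002, 0.088, 0.996], [0.0, 0.996, -0.088], [-1.0, 0.0, -0.002]]
force: [-0.3, 0.3, 0.9]
grip_width: 0.0933
```

```bash
python3 -c "
from fit import *
goal([.5207,.228,.121],-.091)"
```

```text
t 3.25 pos [0.5189 0.2292 0.128 ] w 0.0933 F [-0.3  0.3  0.9] j [0.22 0.38 1.63 0.   1.14 0.31]
trans [ 7.  -1.   1.9] twist [ 0.15 -0.12 -0.  ]
```

Request:
{"op": "jog_arm", "data": {"series": [{"jaw": 1,"translation": [7,-1,2],"twist": [0.1,0,0]},{"jaw": 1,"translation": [7,-1,2],"twist": [0.1,0,0]},{"jaw": 1,"translation": [7,-1,2],"twist": [0.1,0,0]}]}}

```text
time_s: 3.5
tool_pos: [0.5205, 0.2286, 0.1213]
orientation: [[-0.002, 0.089, 0.996], [0.0, 0.996, -0.089], [-1.0, 0.0, -0.002]]
force: [0.2, -0.1, 0.2]
grip_width: 0.0929
```

```bash
python3 -c "
from fit import *
goal([.5207,.228,.121],-.091)
s=snapshot('side'); save(s,'s2',(170,130,300,300),4); save(snapshot('wrist'),'w3')"
```

```text
t 3.5 pos [0.5205 0.2286 0.1213] w 0.0929 F [ 0.2 -0.1  0.2] j [0.22 0.39 1.64 0.   1.12 0.31]
trans [ 0.3 -0.6  0.2] twist [ 0.12 -0.13 -0.  ]
```

View pics/w3.png

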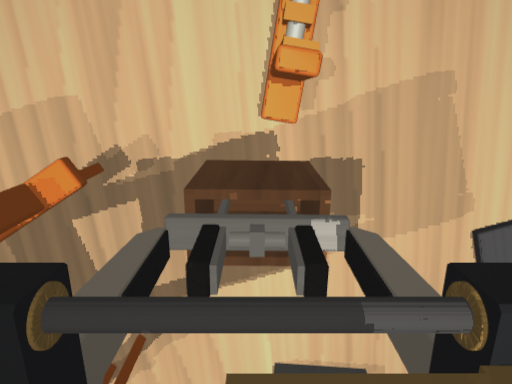

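View pics/s2.png

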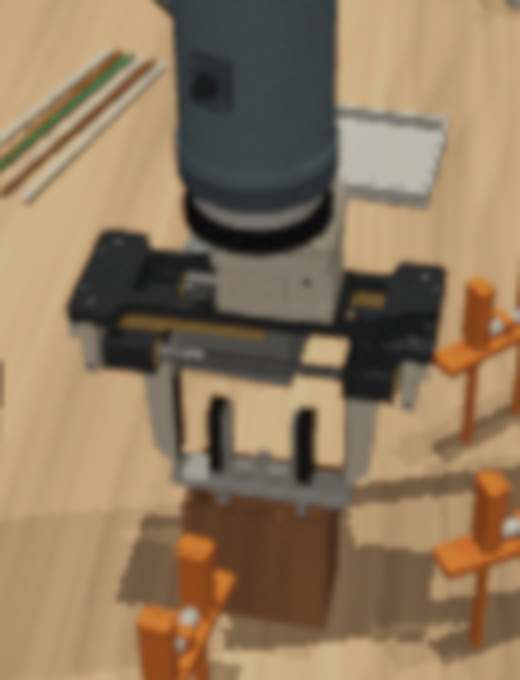

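Both views show the two black handles centred between the open fingers: wrist columns 203 and 310, fingers at about 150 and 365. I'll close gently to a 53 mm opening.

Request:
{"op": "jog_arm", "data": {"series": [{"jaw": 0.3,"translation": [0,-0.5,0],"twist": [0,0,0]},{"jaw": 0.2,"translation": [0,-0.5,0],"twist": [0,0,0]},{"jaw": 0.14,"translation": [0,-0.5,0],"twist": [0,0,0]},{"jaw": 0.14,"translation": [0,-0.5,0],"twist": [0,0,0]},{"jaw": 0.14,"translation": [0,-0.5,0],"twist": [0,0,0]}], "force": 20}}

```text
time_s: 4.02
tool_pos: [0.5216, 0.228, 0.1226]
orientation: [[0.001, 0.089, 0.996], [0.001, 0.996, -0.089], [-1.0, 0.001, 0.001]]
force: [-0.5, 0.3, 0.4]
grip_width: 0.0645
```

Request:
{"op": "jog_arm", "data": {"series": [{"jaw": 0.14,"translation": [0,0,0],"twist": [0,0,0]},{"jaw": 0.14,"translation": [0,0,0],"twist": [0,0,0]},{"jaw": 0.14,"translation": [0,0,0],"twist": [0,0,0]}]}}

```text
time_s: 4.27
tool_pos: [0.5216, 0.2279, 0.1226]
orientation: [[0.001, 0.089, 0.996], [0.001, 0.996, -0.089], [-1.0, 0.001, 0.001]]
force: [-0.3, -0.5, 0.0]
grip_width: 0.0535
```

Request:
{"op": "jog_arm", "data": {"series": [{"jaw": 0.14,"translation": [-10,0,0],"twist": [0,0,0]},{"jaw": 0.14,"translation": [-20,0,0],"twist": [0,0,0]},{"jaw": 0.14,"translation": [-30,0,0],"twist": [0,0,0]},{"jaw": 0.14,"translation": [-45,0,0],"twist": [0,0,0]},{"jaw": 0.14,"translation": [-60,0,0],"twist": [0,0,0]}]}}

```text
time_s: 4.68
tool_pos: [0.5215, 0.2279, 0.184]
orientation: [[0.001, 0.089, 0.996], [0.001, 0.996, -0.089], [-1.0, 0.001, 0.001]]
force: [0.9, 0.4, -2.1]
grip_width: 0.0534
```

```bash
python3 -c "
from fit import *
goal([.521,.228,.26],-.091)
s=snapshot('side'); save(s,'s3',(170,100,300,300),3)"
```

```text
t 4.68 pos [0.5215 0.2279 0.184 ] w 0.0534 F [ 0.9  0.4 -2.1] j [0.22 0.33 1.56 0.   1.26 0.31]
trans [-76.    0.1  -0.4] twist [ 0.08  0.04 -0.05]
```

View pics/s3.png

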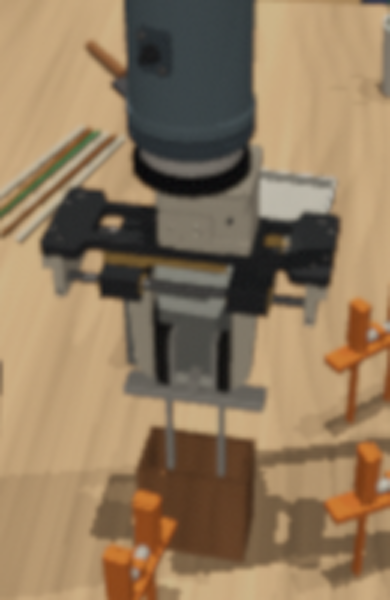

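Request:
{"op": "jog_arm", "data": {"series": [{"jaw": 0.14,"translation": [-35,0,0],"twist": [0,0,0]},{"jaw": 0.14,"translation": [-68,0,0],"twist": [0,0,0]},{"jaw": 0.14,"translation": [-68,0,0],"twist": [0,0,0]}]}}

```text
time_s: 4.98
tool_pos: [0.5263, 0.2291, 0.2635]
orientation: [[0.019, 0.089, 0.996], [0.005, 0.996, -0.089], [-1.0, 0.007, 0.019]]
force: [2.0, 0.3, -1.6]
grip_width: 0.0531
```

```bash
python3 -c "
from fit import *
goal([.547,-.066,.25],-.173)"
```

```text
t 4.98 pos [0.5263 0.2291 0.2635] w 0.0531 F [ 2.   0.3 -1.6] j [0.22 0.27 1.44 0.   1.41 0.31]
trans [  12.5 -292.2   46.7] twist [ 4.8   1.07 -0.43]
```

Request:
{"op": "jog_arm", "data": {"series": [{"jaw": 0.14,"translation": [5,-25,4],"twist": [1,1,-0.4]},{"jaw": 0.14,"translation": [12,-60,10],"twist": [2,1,-0.4]},{"jaw": 0.14,"translation": [12,-95,16],"twist": [3,1,-0.4]},{"jaw": 0.14,"translation": [12,-130,22],"twist": [4,1,-0.4]},{"jaw": 0.14,"translation": [12,-165,28],"twist": [5,1,-0.4]}]}}

```text
time_s: 5.4
tool_pos: [0.5394, 0.061, 0.2507]
orientation: [[0.001, 0.176, 0.984], [0.0, 0.984, -0.176], [-1.0, 0.001, 0.001]]
force: [0.4, 0.1, -2.2]
grip_width: 0.0529
```

```bash
python3 -c "
from fit import *
goal([.547,-.066,.25],-.173)"
```

```text
t 5.4 pos [0.5394 0.061  0.2507] w 0.0529 F [ 0.4  0.1 -2.2] j [-0.09  0.23  1.52  0.    1.39  0.08]
trans [   0.7 -123.7   29.8] twist [-0.21  0.07 -0.04]
```

Request:
{"op": "jog_arm", "data": {"series": [{"jaw": 0.14,"translation": [0.7,-35,10],"twist": [0,0,0]},{"jaw": 0.14,"translation": [0.7,-70,20],"twist": [0,0,0]},{"jaw": 0.14,"translation": [0.7,-100,27],"twist": [-0.2,0,0]},{"jaw": 0.14,"translation": [0.7,-124,30],"twist": [-0.2,0,0]},{"jaw": 0.14,"translation": [0.7,-124,30],"twist": [-0.2,0,0]}]}}

```text
time_s: 5.82
tool_pos: [0.547, -0.0711, 0.2495]
orientation: [[0.001, 0.177, 0.984], [-0.002, 0.984, -0.177], [-1.0, -0.002, 0.001]]
force: [1.0, 0.5, -2.0]
grip_width: 0.0534
```

Request:
{"op": "jog_arm", "data": {"series": [{"jaw": 0.14,"translation": [0,0,0],"twist": [0,0,0]},{"jaw": 0.14,"translation": [0,0,0],"twist": [0,0,0]}]}}

```text
time_s: 5.98
tool_pos: [0.5468, -0.0714, 0.2493]
orientation: [[0.001, 0.178, 0.984], [-0.002, 0.984, -0.178], [-1.0, -0.002, 0.001]]
force: [-1.0, -1.2, -1.8]
grip_width: 0.053
```

```bash
python3 -c "
from fit import *
goal([.547,-.066,.25],-.173)
m=camera_model('wrist');i=snapshot('wrist');save(i,'w4');print(m['rvec'],m['tvec']); np.savez('w4.npz',r=m['rvec'],t=m['tvec'])
for t in ['collar','block']: print(t,search_frame(t,'wrist'),spot_point(t,'wrist'))
print(proj(m,[.560,.009,.032]))
"
```

```text
t 5.98 pos [ 0.5468 -0.0714  0.2493] w 0.053 F [-1.  -1.2 -1.8] j [-0.33  0.25  1.5  -0.    1.39 -0.15]
trans [-0.7  5.4 -0.8] twist [-0.32  0.06  0.1 ]
[-2.85212062  0.25524502  0.03443476] [-0.55056651 -0.01291645  0.41693012]
collar [] [{'pixel': [252.6, 82.5], 'score': 0.59}]
block [{'extent': [206.4, 43.1, 307.3, 203.7], 'score': 0.84}, {'extent': [164.7, 184.3, 351.1, 296.8], 'score': 0.23}] [{'pixel': [257.3, 123.6], 'score': 0.92}]
[[255.71387053  87.33600812]]
```

View pics/w4.png

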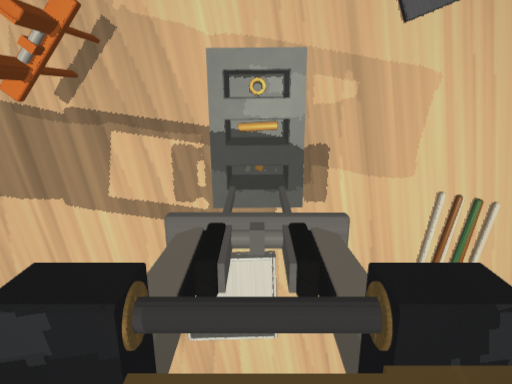

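```bash
python3 -c "
from fit import *
i=cv2.cvtColor(cv2.imread('pics/w4.png'),cv2.COLOR_BGR2RGB);save(i,'w4c',(195,35,320,225),3.1);save(i,'w4d',(215,60,300,110),9)"
```

```text
(no output)
```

View pics/w4c.png

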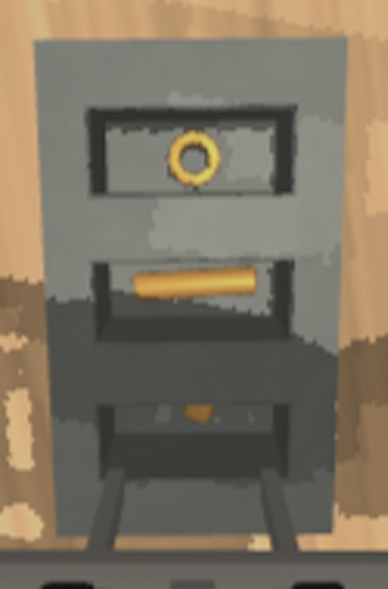

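View pics/w4d.png

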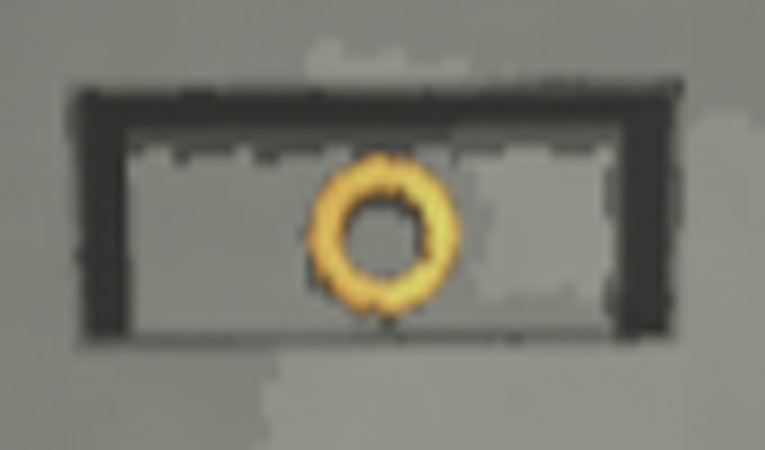

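```bash
cat > loc.py <<'E'
from fit import *
m=camera_model('wrist'); d=np.load('w4.npz'); m['rvec'],m['tvec']=d['r'],d['t']
s=get_state(); T=np.array(s['orientation']); p=s['tool_pos']+T[:,0]*.1106
for dx in (-.0215,.0215,.0215+.004,-.0255): print(dx, proj(m,[p+T[:,2]*dx*.85+T[:,1]*dy for dy in(-.004,.004)]).round(1).tolist())
print('tips mid pred',proj(m,p), p)
print('observed tip at z', ray(m,(256.9,186.6),p[2]))
c=ray(m,np.array([384,234])/9+[215,60]-.44,.032); print('collar',c)
f=lambda a:np.array(a)/3.1+[195,35]-.34
uv=f([(35,41),(347,38),(333,532),(57,534)])
L=rect(.09,.15,.078); b=fit(m,[L[3],L[0],L[1],L[2]],uv,[.55,-.03,-.17]); print('block',b)
uv=np.array([(80,90),(676,85),(670,340),(85,340)])/9+[215,60]-.44
L=rect(.06,.024,.078);print('pocket',fit(m,[L[3],L[0],L[1],L[2]],uv,[.55,-.03,-.17]))
E
python3 loc.py
```

```text
-0.0215 [[234.8, 193.7], [234.6, 184.1]]
0.0215 [[279.8, 193.6], [280.0, 184.0]]
0.0255 [[284.0, 193.6], [284.2, 184.0]]
-0.0255 [[230.6, 193.7], [230.4, 184.1]]
tips mid pred [[257.2800396  188.87399491]] [ 0.54713658 -0.07020496  0.13901643]
observed tip at z [ 0.54717196 -0.06827552  0.13901643]
collar [0.56186953 0.01046511 0.032     ]
block (array([ 0.55385247, -0.03199013, -0.16997554]), np.float64(0.5789629611593057))
pocket (array([ 0.56129376,  0.01148222, -0.17504808]), np.float64(0.41400780539464677))
```

```bash
python3 -c "
from fit import *
goal([.5617,.0115,.22],-.174)"
```

```text
t 6.23 pos [ 0.547  -0.07    0.2496] w 0.0535 F [-1.   0.5 -2.5] j [-0.33  0.25  1.5  -0.    1.39 -0.15]
trans [29.5 82.9  0.1] twist [-0.12  0.08  0.09]
```

Request:
{"op": "jog_arm", "data": {"series": [{"jaw": 0.14,"translation": [0,25,0],"twist": [0,0,0]},{"jaw": 0.14,"translation": [0,55,0],"twist": [0,0,0]},{"jaw": 0.14,"translation": [10,75,0],"twist": [0,0,0]},{"jaw": 0.14,"translation": [20,82,0],"twist": [0,0,0]},{"jaw": 0.14,"translation": [28,82,0],"twist": [0,0,0]}]}}

```text
time_s: 6.65
tool_pos: [0.5612, 0.0129, 0.2206]
orientation: [[0.001, 0.172, 0.985], [-0.001, 0.985, -0.172], [-1.0, -0.001, 0.001]]
force: [-0.8, 0.2, -2.2]
grip_width: 0.0531
```

Request:
{"op": "jog_arm", "data": {"series": [{"jaw": 0.14,"translation": [0,0,0],"twist": [0,0,0]},{"jaw": 0.14,"translation": [0,0,0],"twist": [0,0,0]}]}}

```text
time_s: 6.82
tool_pos: [0.5605, 0.0127, 0.2197]
orientation: [[-0.001, 0.171, 0.985], [-0.001, 0.985, -0.171], [-1.0, -0.002, -0.001]]
force: [0.6, -0.3, -1.9]
grip_width: 0.0531
```

```bash
python3 -c "
from fit import *
goal([.5617,.0108,.18],-.174)
m=camera_model('wrist');i=snapshot('wrist');save(i,'w5'); np.savez('w5.npz',r=m['rvec'],t=m['tvec'])
save(i,'w5c',(195,100,320,260),3.7)
print(proj(m,[[.5619,.0105,.032],[.5619,.0105,.078]]))
save(snapshot('side'),'s5',(190,80,290,230),4)
goal([.5617,.0108,.18],-.174)
"
```

```text
t 6.82 pos [0.5605 0.0127 0.2197] w 0.0531 F [ 0.6 -0.3 -1.9] j [-0.18  0.29  1.52 -0.    1.33 -0.  ]
trans [39.7 -1.6  1.6] twist [ 0.12 -0.07  0.1 ]
[[259.1036218  171.57585824]
 [259.3860374  182.85829648]]
t 6.92 pos [0.5613 0.012  0.2208] w 0.053 F [ 0.2 -0.1 -1.3] j [-0.18  0.28  1.52 -0.    1.33 -0.  ]
trans [40.8 -1.1  0.6] twist [0.05 0.07 0.09]
```

View pics/w5c.png

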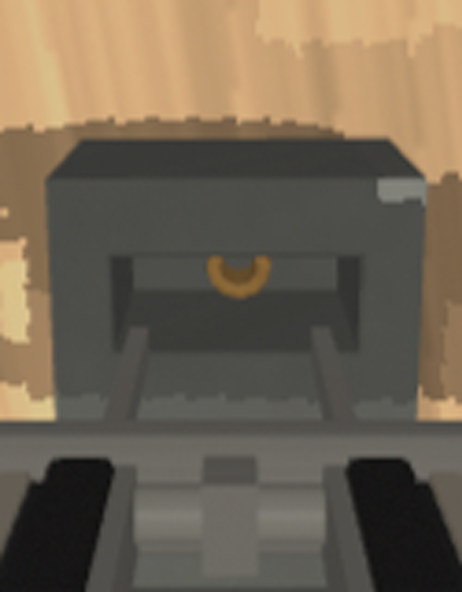

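View pics/s5.png

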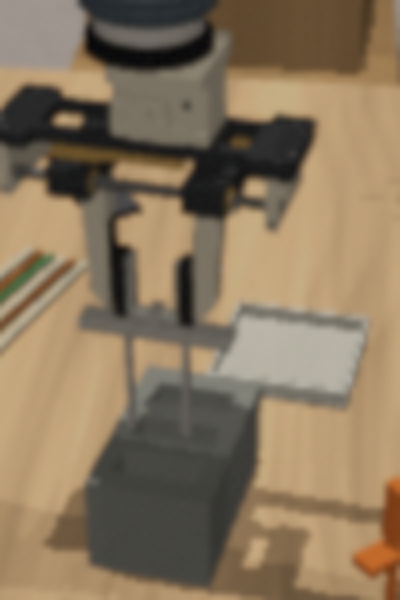

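Request:
{"op": "jog_arm", "data": {"series": [{"jaw": 0.14,"translation": [5,0,1.8],"twist": [0,0,0]},{"jaw": 0.14,"translation": [15,0,1.8],"twist": [0,0,0]},{"jaw": 0.14,"translation": [25,0,1.8],"twist": [0,0,0]},{"jaw": 0.14,"translation": [40,0,1.8],"twist": [0,0,0]},{"jaw": 0.14,"translation": [50,0,1.8],"twist": [0,0,0]}]}}

```text
time_s: 7.33
tool_pos: [0.5622, 0.0114, 0.1687]
orientation: [[-0.001, 0.173, 0.985], [-0.001, 0.985, -0.173], [-1.0, -0.002, -0.001]]
force: [0.6, 0.3, -2.2]
grip_width: 0.0536
```

```bash
python3 -c "
from fit import *
goal([.5622,.0118,.127],-.174)
i=snapshot('wrist');save(i,'w6c',(170,120,345,260),4)
"
```

```text
t 7.33 pos [0.5622 0.0114 0.1687] w 0.0536 F [ 0.6  0.3 -2.2] j [-0.18  0.33  1.59 -0.    1.22 -0.  ]
trans [41.7  0.4 -0. ] twist [ 0.02 -0.05  0.1 ]
```

View pics/w6c.png

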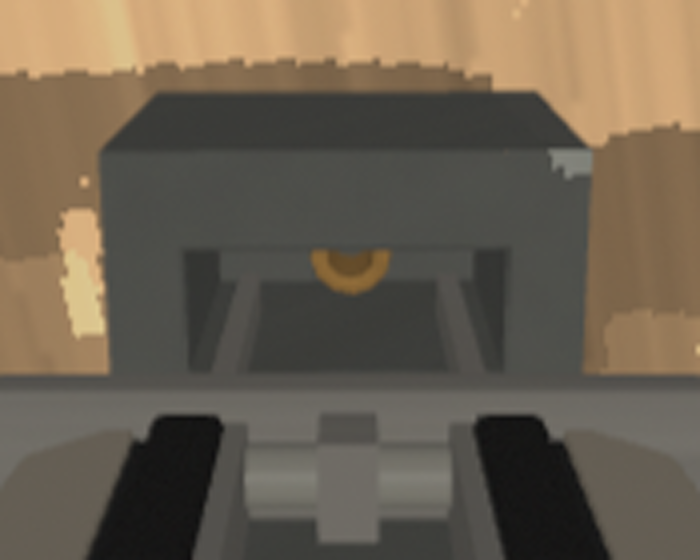

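The jaws are in the pocket, symmetric about the ring: tip mid at column 348 of the crop, ring at 351. I'll lower to just above the floor.

Request:
{"op": "jog_arm", "data": {"series": [{"jaw": 0.14,"translation": [10,0,0.5],"twist": [0,0,0]},{"jaw": 0.14,"translation": [20,0,0.5],"twist": [0,0,0]},{"jaw": 0.14,"translation": [30,0,0.5],"twist": [0,0,0]},{"jaw": 0.14,"translation": [38,0,0.5],"twist": [0,0,0]},{"jaw": 0.14,"translation": [41,0,0.5],"twist": [0,0,0]}]}}

```text
time_s: 7.8
tool_pos: [0.5606, 0.0117, 0.1242]
orientation: [[-0.007, 0.173, 0.985], [-0.0, 0.985, -0.173], [-1.0, -0.002, -0.007]]
force: [-0.2, -0.9, -1.3]
grip_width: 0.0533
```

```bash
python3 -c "
from fit import *
goal([.5622,.0118,.127],-.174)
i=snapshot('wrist');save(i,'w7c',(170,120,345,260),4)
"
```

```text
t 7.8 pos [0.5606 0.0117 0.1242] w 0.0533 F [-0.2 -0.9 -1.3] j [-0.18  0.37  1.65 -0.    1.13 -0.  ]
trans [-2.8  0.4  1.6] twist [ 0.02 -0.38  0.09]
```

View pics/w7c.png

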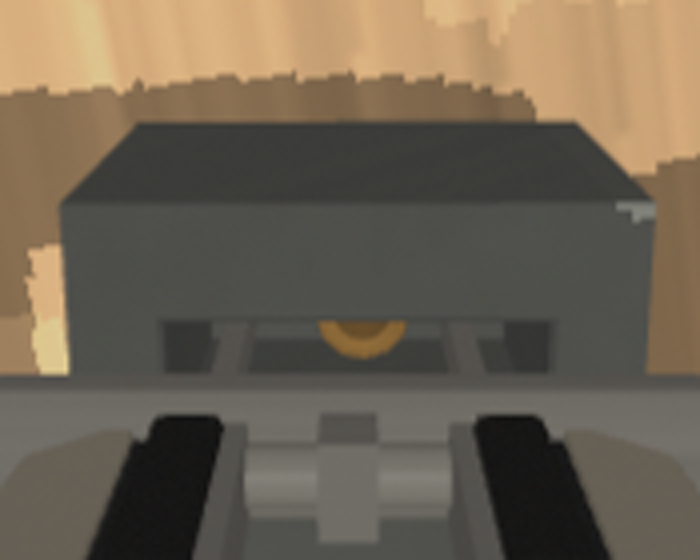

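Request:
{"op": "jog_arm", "data": {"series": [{"jaw": 0.14,"translation": [-2.5,0,1.5],"twist": [0,-0.3,0]},{"jaw": 0.05,"translation": [-2.5,0,1.5],"twist": [0,-0.3,0]},{"jaw": -0.05,"translation": [-2.5,0,1.5],"twist": [0,-0.3,0]},{"jaw": -0.15,"translation": [-2.5,0,1.5],"twist": [0,-0.3,0]},{"jaw": -0.25,"translation": [-2.5,0,1.5],"twist": [0,-0.3,0]}], "force": 30}}

```text
time_s: 8.27
tool_pos: [0.5623, 0.0114, 0.1273]
orientation: [[-0.001, 0.173, 0.985], [-0.002, 0.985, -0.173], [-1.0, -0.002, -0.001]]
force: [1.0, 0.2, -2.9]
grip_width: 0.0375
```

Request:
{"op": "jog_arm", "data": {"series": [{"jaw": -0.4,"translation": [0,0,0],"twist": [0,0,0]},{"jaw": -0.4,"translation": [0,0,0],"twist": [0,0,0]},{"jaw": -0.4,"translation": [0,0,0],"twist": [0,0,0]},{"jaw": -0.4,"translation": [0,0,0],"twist": [0,0,0]}]}}

```text
time_s: 8.6
tool_pos: [0.5624, 0.0114, 0.1274]
orientation: [[-0.001, 0.173, 0.985], [-0.002, 0.985, -0.173], [-1.0, -0.002, -0.0]]
force: [0.8, -0.7, -1.2]
grip_width: 0.034
```

```bash
python3 -c "
from fit import *
goal([.5622,.0118,.127],-.174)
i=snapshot('wrist');save(i,'w8c',(170,120,345,260),4)
"
```

```text
t 8.6 pos [0.5624 0.0114 0.1274] w 0.034 F [ 0.8 -0.7 -1.2] j [-0.18  0.37  1.64 -0.    1.13 -0.  ]
trans [ 0.4  0.4 -0.3] twist [ 0.02 -0.03  0.1 ]
```

View pics/w8c.png

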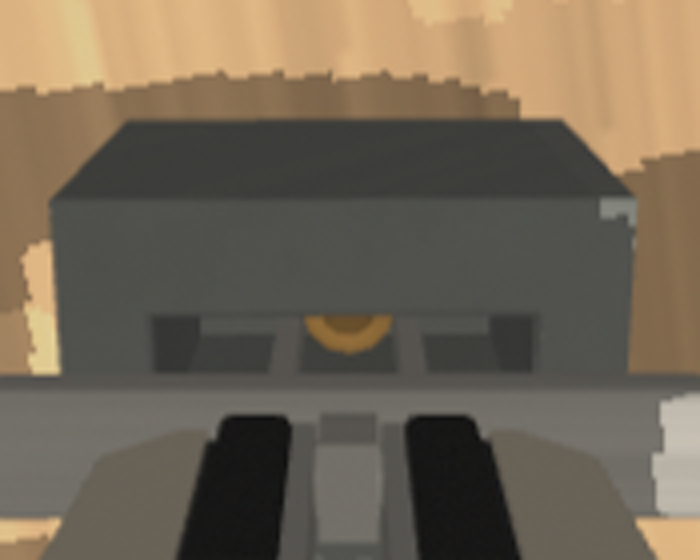

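Request:
{"op": "jog_arm", "data": {"series": [{"jaw": -0.4,"translation": [-5,0,0],"twist": [0,0,0]},{"jaw": -0.4,"translation": [-10,0,0],"twist": [0,0,0]},{"jaw": -0.4,"translation": [-20,0,0],"twist": [0,0,0]},{"jaw": -0.4,"translation": [-30,0,0],"twist": [0,0,0]},{"jaw": -0.4,"translation": [-40,0,0],"twist": [0,0,0]}]}}

```text
time_s: 9.07
tool_pos: [0.5627, 0.0114, 0.1688]
orientation: [[0.0, 0.173, 0.985], [-0.002, 0.985, -0.173], [-1.0, -0.002, 0.0]]
force: [-0.5, -0.3, -1.9]
grip_width: 0.0338
```

```bash
python3 -c "
from fit import *
goal([.5622,.0118,.25],-.174)
i=snapshot('wrist');save(i,'w9c',(170,120,345,260),4)
"
```

```text
t 9.07 pos [0.5627 0.0114 0.1688] w 0.0338 F [-0.5 -0.3 -1.9] j [-0.18  0.33  1.59 -0.    1.22 -0.  ]
trans [-81.2   0.2  -0.5] twist [0.02 0.02 0.1 ]
```

View pics/w9c.png

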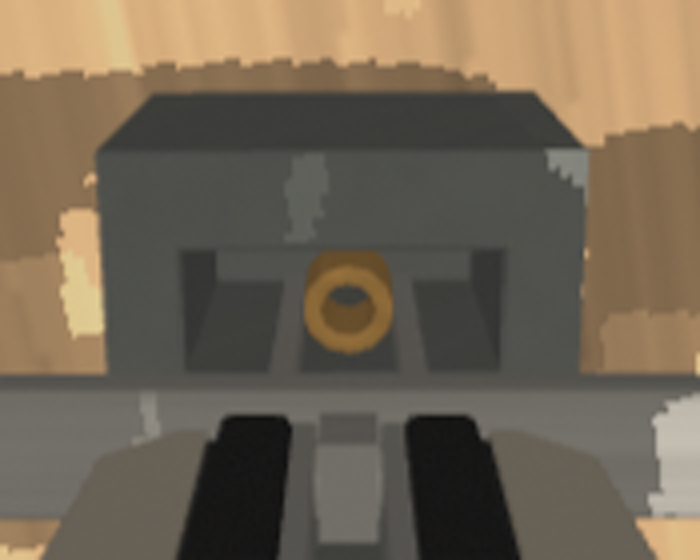

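Collar is held upright between the jaws (ring at crop (348,308)). Lifting clear and carrying it to the tray.

Request:
{"op": "jog_arm", "data": {"series": [{"jaw": -0.4,"translation": [-30,0,0],"twist": [0,0,0]},{"jaw": -0.4,"translation": [-60,0,0],"twist": [0,0,0]},{"jaw": -0.4,"translation": [-80,0,0],"twist": [0,0,0]},{"jaw": -0.4,"translation": [-80,0,0],"twist": [0,0,0]}]}}

```text
time_s: 9.45
tool_pos: [0.5663, 0.011, 0.257]
orientation: [[0.014, 0.173, 0.985], [-0.004, 0.985, -0.173], [-1.0, -0.002, 0.014]]
force: [0.8, 0.0, -1.5]
grip_width: 0.0342
```

```bash
python3 -c "
from fit import *
goal([.4788,-.2438,.22],-.15)"
```

```text
t 9.45 pos [0.5663 0.011  0.257 ] w 0.0342 F [ 0.8  0.  -1.5] j [-0.18  0.26  1.46 -0.    1.4  -0.  ]
trans [  36.8 -266.   -42.7] twist [-1.34  0.83  0.11]
```

Request:
{"op": "jog_arm", "data": {"series": [{"jaw": -0.4,"translation": [0,-20,-3],"twist": [0,0.8,0]},{"jaw": -0.4,"translation": [0,-50,-8],"twist": [0,0.8,0]},{"jaw": -0.4,"translation": [0,-85,-14],"twist": [0,0.8,0]},{"jaw": -0.4,"translation": [0,-120,-20],"twist": [-1,0.8,0]},{"jaw": -0.4,"translation": [5,-155,-25],"twist": [-1,0.8,0]}]}}

```text
time_s: 9.87
tool_pos: [0.5142, -0.1384, 0.2517]
orientation: [[0.001, 0.154, 0.988], [-0.002, 0.988, -0.154], [-1.0, -0.002, 0.001]]
force: [0.4, 0.0, -3.0]
grip_width: 0.0341
```

```bash
python3 -c "
from fit import *
goal([.4788,-.2438,.21],-.15)"
```

```text
t 9.87 pos [ 0.5142 -0.1384  0.2517] w 0.0341 F [ 0.4  0.  -3. ] j [-0.47  0.21  1.54 -0.    1.39 -0.32]
trans [  41.9 -109.5  -18.9] twist [-0.24  0.05  0.12]
```

Request:
{"op": "jog_arm", "data": {"series": [{"jaw": -0.4,"translation": [5,-35,-6],"twist": [0,0,0]},{"jaw": -0.4,"translation": [15,-70,-12],"twist": [0,0,0]},{"jaw": -0.4,"translation": [30,-95,-17],"twist": [0,0,0]},{"jaw": -0.4,"translation": [42,-108,-19],"twist": [0,0,0]},{"jaw": -0.4,"translation": [60,-108,-19],"twist": [0,0,0]}]}}

```text
time_s: 10.28
tool_pos: [0.4779, -0.2456, 0.1911]
orientation: [[0.001, 0.157, 0.988], [-0.004, 0.988, -0.157], [-1.0, -0.004, 0.002]]
force: [0.8, -0.3, -2.4]
grip_width: 0.0339
```

Request:
{"op": "jog_arm", "data": {"series": [{"jaw": -0.4,"translation": [0,0,0],"twist": [0,0,0]},{"jaw": -0.4,"translation": [0,0,0],"twist": [0,0,0]}]}}

```text
time_s: 10.45
tool_pos: [0.4767, -0.2454, 0.1895]
orientation: [[-0.002, 0.158, 0.987], [-0.002, 0.987, -0.158], [-1.0, -0.002, -0.002]]
force: [0.4, 0.9, -2.5]
grip_width: 0.0342
```

```bash
python3 -c "
from fit import *
goal([.4788,-.2438,.121],-.15)
i=snapshot('wrist');save(i,'w10')
save(snapshot('side'),'s10',(220,60,330,200),5)"
```

```text
t 10.45 pos [ 0.4767 -0.2454  0.1895] w 0.0342 F [ 0.4  0.9 -2.5] j [-0.68  0.27  1.63 -0.    1.25 -0.52]
trans [68.5  2.   2. ] twist [-0.5  -0.1   0.12]
```

View pics/w10.png

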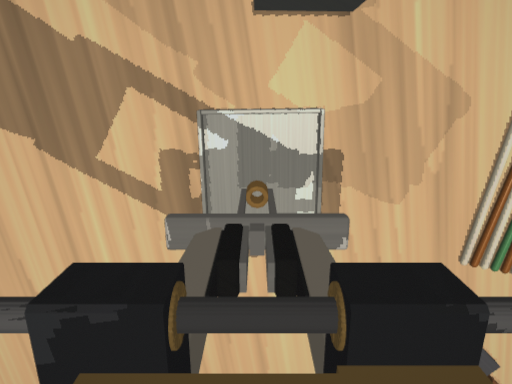

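View pics/s10.png

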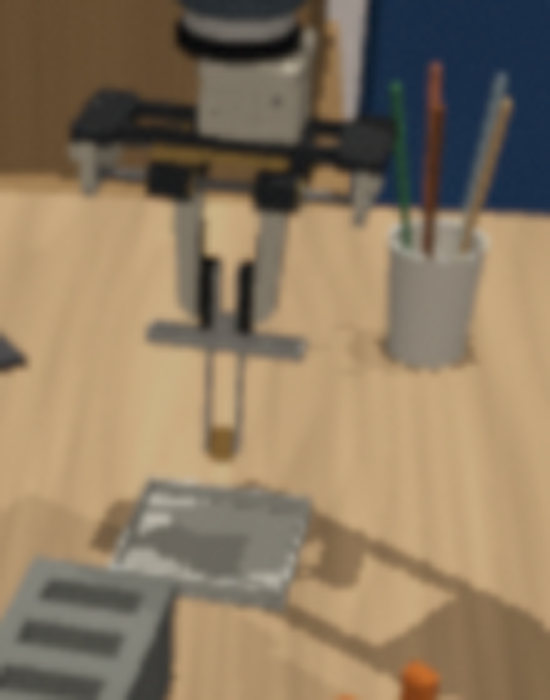

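Collar is upright over the tray, at (257,193) in the wrist view. I'll lower it, slowing near the floor.

Request:
{"op": "jog_arm", "data": {"series": [{"jaw": -0.4,"translation": [20,2,2],"twist": [0,0,0]},{"jaw": -0.4,"translation": [40,2,2],"twist": [0,0,0]},{"jaw": -0.4,"translation": [52,2,2],"twist": [0,0,0]},{"jaw": -0.4,"translation": [60,2,2],"twist": [0,0,0]},{"jaw": -0.4,"translation": [64,2,2],"twist": [0,0,0]}]}}

```text
time_s: 10.97
tool_pos: [0.4808, -0.2434, 0.1273]
orientation: [[0.001, 0.156, 0.988], [-0.004, 0.988, -0.156], [-1.0, -0.004, 0.002]]
force: [0.1, -0.5, -1.0]
grip_width: 0.034
```

Request:
{"op": "jog_arm", "data": {"series": [{"jaw": -0.4,"translation": [0,0,0],"twist": [0,0,0]},{"jaw": -0.4,"translation": [0,0,0],"twist": [0,0,0]}]}}

```text
time_s: 11.13
tool_pos: [0.4815, -0.2435, 0.1282]
orientation: [[0.002, 0.155, 0.988], [-0.005, 0.988, -0.155], [-1.0, -0.004, 0.003]]
force: [-0.3, -1.0, -1.8]
grip_width: 0.0342
```

```bash
python3 -c "
from fit import *
goal([.4788,-.2438,.1194],-.15)
save(snapshot('side'),'s11',(220,80,300,200),5)"
```

```text
t 11.13 pos [ 0.4815 -0.2435  0.1282] w 0.0342 F [-0.3 -1.  -1.8] j [-0.67  0.33  1.7  -0.    1.1  -0.52]
trans [ 8.8 -0.7 -2.6] twist [-0.32  0.18  0.25]
```

View pics/s11.png

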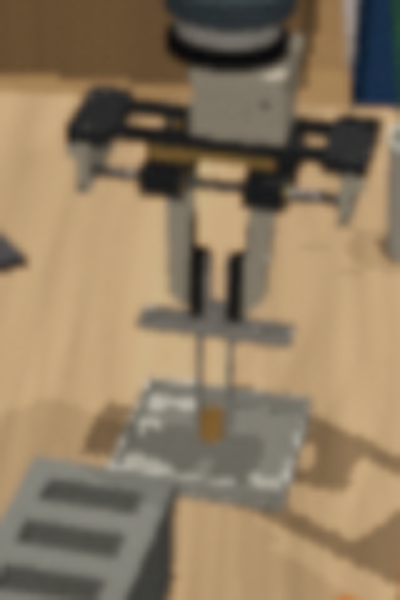

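Request:
{"op": "jog_arm", "data": {"series": [{"jaw": -0.4,"translation": [3,0,0],"twist": [0,0,0]},{"jaw": -0.4,"translation": [6,0,0],"twist": [0,0,0]},{"jaw": -0.4,"translation": [6.5,0,0],"twist": [0,0,0]},{"jaw": -0.4,"translation": [6.5,0,0],"twist": [0,0,0]}]}}

```text
time_s: 11.52
tool_pos: [0.4814, -0.2437, 0.1217]
orientation: [[0.003, 0.155, 0.988], [-0.005, 0.988, -0.155], [-1.0, -0.005, 0.003]]
force: [0.4, -0.4, -2.3]
grip_width: 0.0338
```

Request:
{"op": "jog_arm", "data": {"series": [{"jaw": -0.4,"translation": [1,0,0],"twist": [0,0,0]},{"jaw": -0.4,"translation": [2,0,0],"twist": [0,0,0]},{"jaw": -0.4,"translation": [2,0,0],"twist": [0,0,0]}]}}

```text
time_s: 11.77
tool_pos: [0.4813, -0.2436, 0.1195]
orientation: [[0.002, 0.155, 0.988], [-0.005, 0.988, -0.155], [-1.0, -0.004, 0.003]]
force: [0.5, -0.3, -1.9]
grip_width: 0.0339
```

Request:
{"op": "jog_arm", "data": {"series": [{"jaw": -0.4,"translation": [1,0,0],"twist": [0,0,0]},{"jaw": -0.4,"translation": [1,0,0],"twist": [0,0,0]}]}}

```text
time_s: 11.93
tool_pos: [0.4815, -0.2438, 0.1193]
orientation: [[0.003, 0.155, 0.988], [-0.005, 0.988, -0.155], [-1.0, -0.005, 0.003]]
force: [-0.8, 0.8, 3.1]
grip_width: 0.034
```

Request:
{"op": "jog_arm", "data": {"series": [{"jaw": -0.4,"translation": [1,0,0],"twist": [0,0,0]},{"jaw": -0.4,"translation": [1,0,0],"twist": [0,0,0]}]}}

```text
time_s: 12.1
tool_pos: [0.4815, -0.2439, 0.1193]
orientation: [[0.003, 0.155, 0.988], [-0.006, 0.988, -0.155], [-1.0, -0.005, 0.004]]
force: [-1.8, 0.9, 6.8]
grip_width: 0.0343
```

Contact is felt at TCP z 0.1193, as predicted (0.1194). Relieve it and open slowly to the carry squeeze.

Request:
{"op": "jog_arm", "data": {"series": [{"jaw": -0.4,"translation": [0,0,0],"twist": [0,0,0]},{"jaw": -0.26,"translation": [0,0,0],"twist": [0,0,0]},{"jaw": -0.2,"translation": [0,0,0],"twist": [0,0,0]},{"jaw": -0.15,"translation": [0,0,0],"twist": [0,0,0]},{"jaw": -0.1,"translation": [0,0,0],"twist": [0,0,0]}]}}

```text
time_s: 12.52
tool_pos: [0.4814, -0.2438, 0.119]
orientation: [[0.003, 0.155, 0.988], [-0.005, 0.988, -0.155], [-1.0, -0.005, 0.004]]
force: [0.1, -0.2, -1.9]
grip_width: 0.0411
```

Request:
{"op": "jog_arm", "data": {"series": [{"jaw": 0,"translation": [0,0,0],"twist": [0,0,0]},{"jaw": 0.05,"translation": [0,0,0],"twist": [0,0,0]},{"jaw": 0.1,"translation": [0,0,0],"twist": [0,0,0]},{"jaw": 0.14,"translation": [0,0,0],"twist": [0,0,0]},{"jaw": 0.14,"translation": [0,0,0],"twist": [0,0,0]}]}}

```text
time_s: 12.93
tool_pos: [0.4814, -0.2438, 0.1189]
orientation: [[0.003, 0.155, 0.988], [-0.005, 0.988, -0.155], [-1.0, -0.005, 0.003]]
force: [-0.8, 0.4, -1.7]
grip_width: 0.0532
```

```bash
python3 -c "
from fit import *
goal([.4788,-.2438,.1194],-.15)
save(snapshot('side'),'s12',(220,80,300,200),5)
save(snapshot('wrist'),'w12',(170,120,345,260),4)"
```

```text
t 12.93 pos [ 0.4814 -0.2438  0.1189] w 0.0532 F [-0.8  0.4 -1.7] j [-0.67  0.34  1.72 -0.    1.08 -0.52]
trans [-0.5 -0.4 -2.6] twist [-0.34  0.2   0.28]
```

View pics/s12.png

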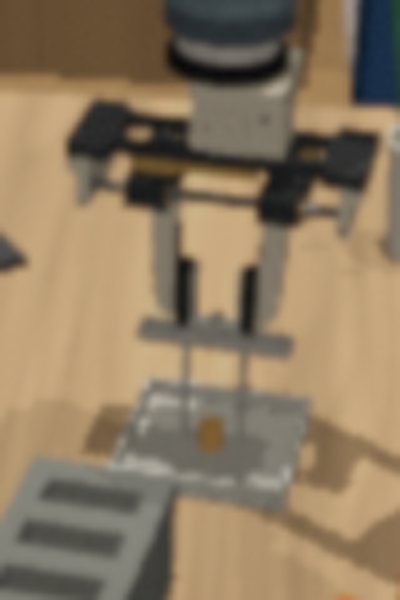

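View pics/w12.png

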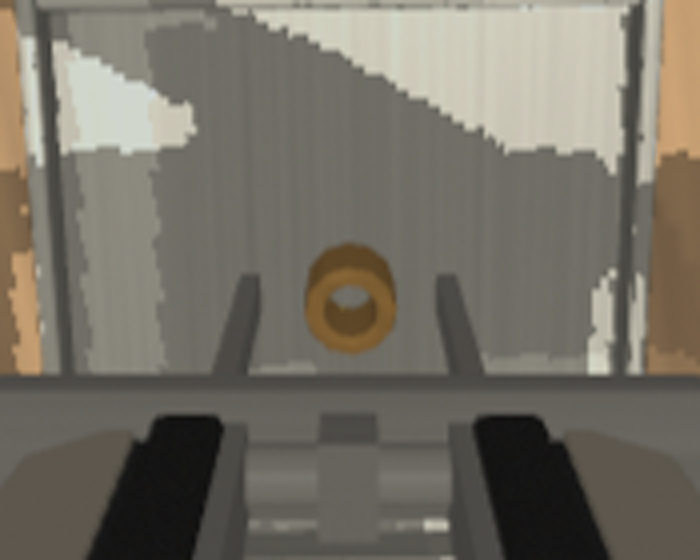

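Collar stands free between the open jaws. Lifting straight up.

Request:
{"op": "jog_arm", "data": {"series": [{"jaw": 0.14,"translation": [-10,0,0],"twist": [0,0,0]},{"jaw": 0.14,"translation": [-25,0,0],"twist": [0,0,0]},{"jaw": 0.14,"translation": [-50,0,0],"twist": [0,0,0]},{"jaw": 0.14,"translation": [-85,0,0],"twist": [0,0,0]},{"jaw": 0.14,"translation": [-120,0,0],"twist": [0,0,0]}]}}

```text
time_s: 13.45
tool_pos: [0.4805, -0.2427, 0.2404]
orientation: [[0.001, 0.155, 0.988], [-0.004, 0.988, -0.155], [-1.0, -0.004, 0.002]]
force: [1.7, -0.8, -1.9]
grip_width: 0.0532
```

```bash
python3 -c "
from fit import *
goal([.5215,.150,.26],-.091)
i=snapshot('wrist');save(i,'w13')"
```

```text
t 13.45 pos [ 0.4805 -0.2427  0.2404] w 0.0532 F [ 1.7 -0.8 -1.9] j [-0.67  0.23  1.55 -0.    1.36 -0.52]
trans [-21.3 394.2 -20.4] twist [-3.72  0.11  0.23]
```

View pics/w13.png

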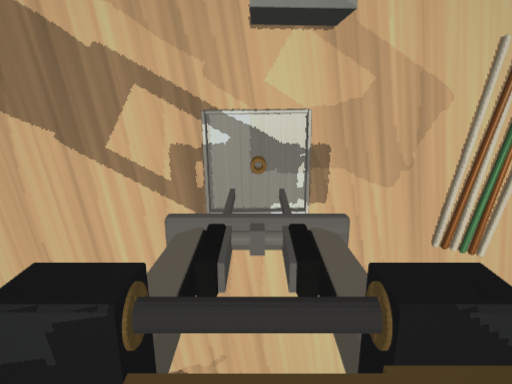

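Request:
{"op": "jog_arm", "data": {"series": [{"jaw": 0.14,"translation": [-20,25,0],"twist": [0,0,0]},{"jaw": 0.14,"translation": [-35,60,-3],"twist": [-1,0,0]},{"jaw": 0.14,"translation": [-38,95,-5],"twist": [-1,0,0]},{"jaw": 0.14,"translation": [-38,130,-7],"twist": [-2,0,0]},{"jaw": 0.14,"translation": [-38,165,-8],"twist": [-2,0,0]}]}}

```text
time_s: 13.92
tool_pos: [0.5008, -0.0789, 0.2863]
orientation: [[0.014, 0.12, 0.993], [-0.013, 0.993, -0.12], [-1.0, -0.012, 0.016]]
force: [1.3, -0.1, -2.3]
grip_width: 0.0535
```

```bash
python3 -c "
from fit import *
goal([.5140,.152,.27],-.091)"
```

```text
t 13.92 pos [ 0.5008 -0.0789  0.2863] w 0.0535 F [ 1.3 -0.1 -2.3] j [-0.37  0.14  1.55 -0.01  1.44 -0.25]
trans [ 13.3 231.  -14.9] twist [-1.7   0.88  0.68]
```

Request:
{"op": "jog_arm", "data": {"series": [{"jaw": 0.14,"translation": [5,35,-2],"twist": [-1,0.9,0.7]},{"jaw": 0.14,"translation": [5,70,-4],"twist": [-1.7,0.9,0.7]},{"jaw": 0.14,"translation": [8,105,-7],"twist": [-1.7,0.9,0.7]},{"jaw": 0.14,"translation": [10,140,-9],"twist": [-1.7,0.9,0.7]},{"jaw": 0.14,"translation": [12,170,-11],"twist": [-1.7,0.9,0.7]}]}}

```text
time_s: 14.33
tool_pos: [0.5102, 0.0933, 0.2728]
orientation: [[0.001, 0.09, 0.996], [0.001, 0.996, -0.09], [-1.0, 0.001, 0.001]]
force: [0.0, 0.1, -1.6]
grip_width: 0.0534
```

```bash
python3 -c "
from fit import *
goal([.5140,.152,.265],-.091)"
```

```text
t 14.33 pos [0.5102 0.0933 0.2728] w 0.0534 F [ 0.   0.1 -1.6] j [-0.03  0.18  1.54  0.    1.43  0.06]
trans [ 7.9 58.8 -1.5] twist [ 0.04  0.04 -0.05]
```

Request:
{"op": "jog_arm", "data": {"series": [{"jaw": 0.14,"translation": [3,30,-1],"twist": [0,0,0]},{"jaw": 0.14,"translation": [6,52,-1],"twist": [0,0,0]},{"jaw": 0.14,"translation": [8,58,-1],"twist": [0,0,0]},{"jaw": 0.14,"translation": [8,58,-1],"twist": [0,0,0]}]}}

```text
time_s: 14.67
tool_pos: [0.514, 0.1527, 0.2648]
orientation: [[0.0, 0.087, 0.996], [0.001, 0.996, -0.087], [-1.0, 0.001, 0.0]]
force: [0.1, -0.7, -3.0]
grip_width: 0.0527
```

Request:
{"op": "jog_arm", "data": {"series": [{"jaw": 0.14,"translation": [0,0,0],"twist": [0,0,0]},{"jaw": 0.14,"translation": [0,0,0],"twist": [0,0,0]},{"jaw": 0.14,"translation": [0,0,0],"twist": [0,0,0]}]}}

```text
time_s: 14.92
tool_pos: [0.5142, 0.1515, 0.2651]
orientation: [[0.001, 0.089, 0.996], [0.001, 0.996, -0.089], [-1.0, 0.001, 0.001]]
force: [-0.2, -0.4, -2.1]
grip_width: 0.0529
```

```bash
python3 -c "
from fit import *
goal([.5140,.152,.265],-.091)
m=camera_model('wrist');i=snapshot('wrist');save(i,'w14'); np.savez('w14.npz',r=m['rvec'],t=m['tvec'])
save(i,'w14c',(190,60,330,230),3.5)
goal([.5140,.152,.265],-.091)"
```

```text
t 14.92 pos [0.5142 0.1515 0.2651] w 0.0529 F [-0.2 -0.4 -2.1] j [0.08 0.21 1.51 0.   1.42 0.17]
trans [ 0.1  0.5 -0.3] twist [ 0.12  0.05 -0.04]
t 14.97 pos [0.5142 0.1515 0.2651] w 0.0536 F [-0.  -0.7 -1.7] j [0.08 0.21 1.51 0.   1.42 0.17]
trans [ 0.1  0.5 -0.3] twist [ 0.11  0.04 -0.04]
```

View pics/w14c.png

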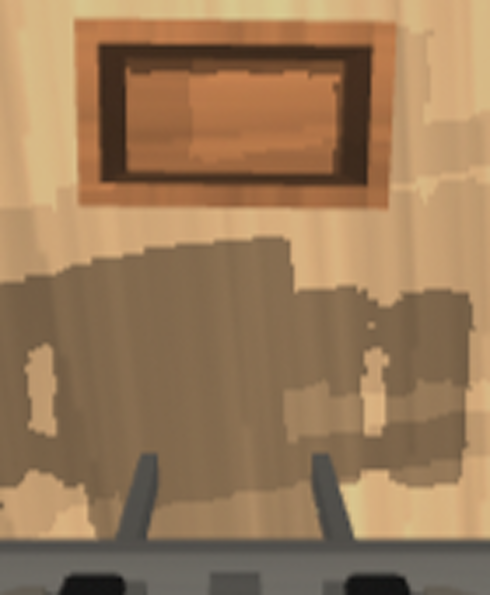

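```bash
python3 -c "
from fit import *
m=camera_model('wrist'); d=np.load('w14.npz'); m['rvec'],m['tvec']=d['r'],d['t']
f=lambda a:np.array(a)/3.5+[190,60]-.36
L=rect(.084,.048,.09)
r=fit(m,[L[3],L[0],L[1],L[2]],f([(75,20),(395,24),(388,208),(80,205)]),[.52,.228,-.09]);print('rest',r)
L=rect(.072,.036,.09)
print('mouth',fit(m,[L[3],L[0],L[1],L[2]],f([(98,44),(373,46),(368,185),(102,181)]),[.52,.228,-.09]))
tz=.2651-.1106
a,b=ray(m,f((140,453)),tz),ray(m,f((330,453)),tz); print('tip outer far corners',a,b,(a+b)/2)
s=get_state();T=np.array(s['orientation']);print('pred far edge mid',s['tool_pos']+T[:,0]*.1106+T[:,1]*.004)
"
```

```text
rest (array([ 0.52054699,  0.22757374, -0.09830084]), np.float64(0.5407601939257631))
mouth (array([ 0.52076898,  0.22784857, -0.09797392]), np.float64(0.6369548721213789))
tip outer far corners [0.4920832  0.15475682 0.1545    ] [0.53585315 0.15085607 0.1545    ] [0.51396818 0.15280645 0.1545    ]
pred far edge mid [0.51467809 0.15556299 0.15448058]
```

```bash
python3 -c "
from fit import *
goal([.5214,.2284,.24],-.093)"
```

```text
t 14.97 pos [0.5142 0.1515 0.2651] w 0.0536 F [-0.  -0.7 -1.7] j [0.08 0.21 1.51 0.   1.42 0.17]
trans [25.1 77.2  0.3] twist [ 0.22  0.04 -0.04]
```

Request:
{"op": "jog_arm", "data": {"series": [{"jaw": 0.14,"translation": [0,30,0],"twist": [0.2,0,0]},{"jaw": 0.14,"translation": [8,60,0],"twist": [0.2,0,0]},{"jaw": 0.14,"translation": [18,76,0.3],"twist": [0.2,0,0]},{"jaw": 0.14,"translation": [25,77,0.3],"twist": [0.2,0,0]},{"jaw": 0.14,"translation": [25,77,0.3],"twist": [0.2,0,0]}]}}

```text
time_s: 15.38
tool_pos: [0.5206, 0.2277, 0.2384]
orientation: [[-0.002, 0.092, 0.996], [-0.001, 0.996, -0.092], [-1.0, -0.001, -0.002]]
force: [-1.0, -0.3, -2.2]
grip_width: 0.0529
```

Request:
{"op": "jog_arm", "data": {"series": [{"jaw": 0.14,"translation": [0,0,0],"twist": [0,0,0]},{"jaw": 0.14,"translation": [0,0,0],"twist": [0,0,0]}]}}

```text
time_s: 15.55
tool_pos: [0.5207, 0.2264, 0.2385]
orientation: [[-0.003, 0.093, 0.996], [-0.001, 0.996, -0.093], [-1.0, -0.001, -0.002]]
force: [-0.3, 0.0, -2.0]
grip_width: 0.0531
```

```bash
python3 -c "
from fit import *
goal([.5214,.2284,.195],-.093)
m=camera_model('wrist');i=snapshot('wrist')
save(i,'w15c',(180,90,340,250),3.5)
save(snapshot('side'),'s15',(180,120,300,300),4)"
```

```text
t 15.55 pos [0.5207 0.2264 0.2385] w 0.0531 F [-0.3  0.  -2. ] j [ 0.21  0.29  1.47 -0.    1.38  0.31]
trans [43.5  2.1  0.6] twist [-0.01 -0.14  0.08]
```

View pics/w15c.png

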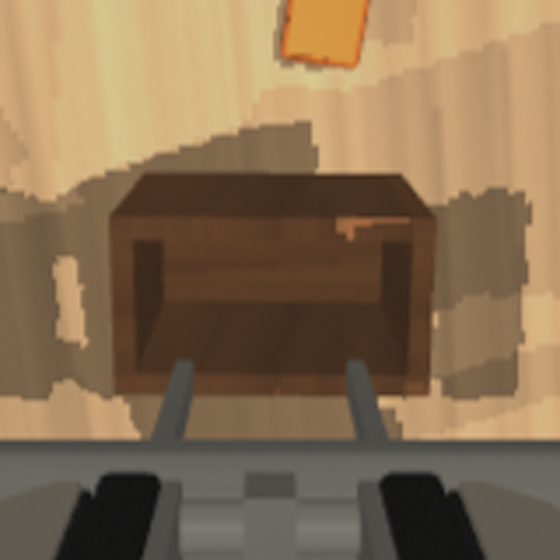

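View pics/s15.png

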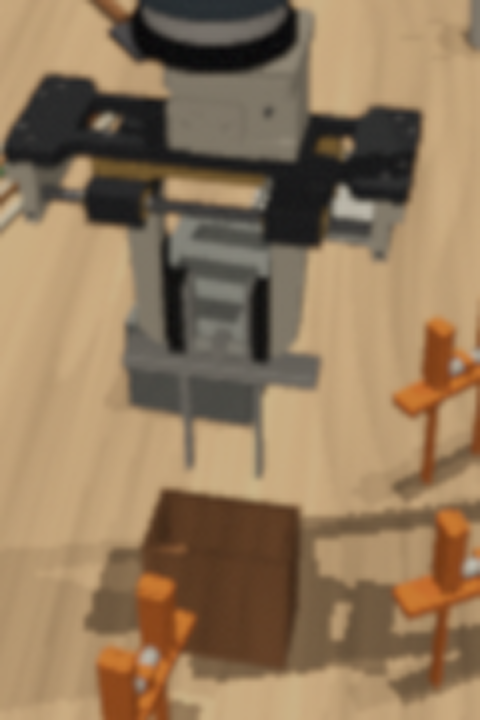

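Request:
{"op": "jog_arm", "data": {"series": [{"jaw": 0.14,"translation": [5,2,0.7],"twist": [0,0,0]},{"jaw": 0.14,"translation": [15,2.3,0.7],"twist": [0,0,0]},{"jaw": 0.14,"translation": [30,2.3,0.7],"twist": [0,0,0]},{"jaw": 0.14,"translation": [45,2.3,0.7],"twist": [0,0,0]},{"jaw": 0.14,"translation": [55,2.3,0.7],"twist": [0,0,0]}]}}

```text
time_s: 16.07
tool_pos: [0.521, 0.2285, 0.1819]
orientation: [[-0.004, 0.094, 0.996], [-0.001, 0.996, -0.094], [-1.0, -0.001, -0.003]]
force: [-0.8, -0.0, -1.7]
grip_width: 0.0531
```

```bash
python3 -c "
from fit import *
goal([.5214,.2282,.123],-.093)
i=snapshot('wrist')
save(i,'w16c',(160,100,350,250),3.5)"
```

```text
t 16.07 pos [0.521  0.2285 0.1819] w 0.0531 F [-0.8 -0.  -1.7] j [ 0.22  0.33  1.56 -0.    1.26  0.31]
trans [58.9 -0.2  0.6] twist [-0.04 -0.2   0.08]
```

View pics/w16c.png

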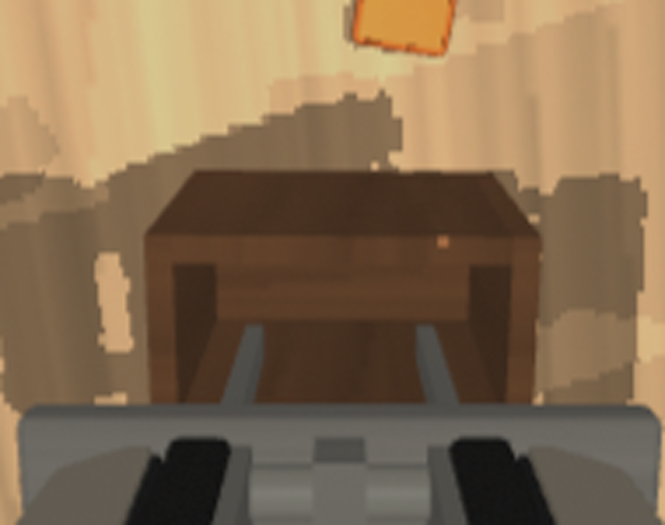

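The jaws are inside the mouth and centred: legs at crop columns 243 and 437, mouth from 175 to 512. Continuing down.

Request:
{"op": "jog_arm", "data": {"series": [{"jaw": 0.14,"translation": [15,0,0.5],"twist": [0,0,0]},{"jaw": 0.14,"translation": [30,0,0.5],"twist": [0,0,0]},{"jaw": 0.14,"translation": [42,0,0.5],"twist": [0,0,0]},{"jaw": 0.14,"translation": [52,0,0.5],"twist": [0,0,0]},{"jaw": 0.14,"translation": [54,0,0.5],"twist": [0,0,0]}]}}

```text
time_s: 16.53
tool_pos: [0.5192, 0.2278, 0.1243]
orientation: [[-0.01, 0.094, 0.996], [-0.002, 0.996, -0.094], [-1.0, -0.003, -0.009]]
force: [-0.3, -0.7, -2.7]
grip_width: 0.0536
```

Request:
{"op": "jog_arm", "data": {"series": [{"jaw": 0.14,"translation": [0,0,0],"twist": [0,0,0]},{"jaw": 0.14,"translation": [0,0,0],"twist": [0,0,0]}]}}

```text
time_s: 16.7
tool_pos: [0.5194, 0.2279, 0.1246]
orientation: [[-0.009, 0.094, 0.996], [-0.002, 0.996, -0.094], [-1.0, -0.003, -0.009]]
force: [0.5, -0.6, -2.5]
grip_width: 0.053
```

```bash
python3 -c "
from fit import *
goal([.5214,.2282,.1235],-.092)"
```

```text
t 16.7 pos [0.5194 0.2279 0.1246] w 0.053 F [ 0.5 -0.6 -2.5] j [ 0.22  0.38  1.63 -0.    1.14  0.31]
trans [1.  0.5 2. ] twist [-0.1  -0.53  0.19]
```

Request:
{"op": "jog_arm", "data": {"series": [{"jaw": 0.14,"translation": [1,0.5,2],"twist": [-0.1,-0.5,0.2]},{"jaw": 0.14,"translation": [1,0.5,2],"twist": [-0.1,-0.5,0.2]},{"jaw": 0.14,"translation": [1.5,0.5,2],"twist": [-0.1,-0.5,0.2]}]}}

```text
time_s: 16.95
tool_pos: [0.5219, 0.2283, 0.1238]
orientation: [[0.001, 0.092, 0.996], [0.001, 0.996, -0.092], [-1.0, 0.001, 0.001]]
force: [0.4, 1.0, -2.6]
grip_width: 0.0529
```

Request:
{"op": "jog_arm", "data": {"series": [{"jaw": 0.14,"translation": [1,0,0],"twist": [0,0,0]},{"jaw": 0.14,"translation": [1,0,0],"twist": [0,0,0]}]}}

```text
time_s: 17.12
tool_pos: [0.5221, 0.2283, 0.1233]
orientation: [[0.002, 0.092, 0.996], [0.001, 0.996, -0.092], [-1.0, 0.001, 0.002]]
force: [-0.8, 0.9, 0.3]
grip_width: 0.0535
```

Request:
{"op": "jog_arm", "data": {"series": [{"jaw": 0.14,"translation": [1,0,0],"twist": [0,0,0]},{"jaw": 0.14,"translation": [1,0,0],"twist": [0,0,0]}]}}

```text
time_s: 17.28
tool_pos: [0.5227, 0.2283, 0.1232]
orientation: [[0.003, 0.092, 0.996], [0.001, 0.996, -0.092], [-1.0, 0.001, 0.003]]
force: [-0.9, -1.6, 4.8]
grip_width: 0.0533
```

Request:
{"op": "jog_arm", "data": {"series": [{"jaw": 0.2,"translation": [0,0,0],"twist": [0,0,0]},{"jaw": 0.25,"translation": [0,0,0],"twist": [0,0,0]},{"jaw": 0.3,"translation": [0,0,0],"twist": [0,0,0]},{"jaw": 0.5,"translation": [0,0,0],"twist": [0,0,0]},{"jaw": 1,"translation": [0,0,0],"twist": [0,0,0]}]}}

```text
time_s: 17.7
tool_pos: [0.5227, 0.2283, 0.123]
orientation: [[0.003, 0.092, 0.996], [0.001, 0.996, -0.092], [-1.0, 0.001, 0.003]]
force: [-0.4, -0.1, 0.2]
grip_width: 0.0693
```

Request:
{"op": "jog_arm", "data": {"series": [{"jaw": 1,"translation": [0,0,0],"twist": [0,0,0]},{"jaw": 1,"translation": [0,0,0],"twist": [0,0,0]},{"jaw": 1,"translation": [0,0,0],"twist": [0,0,0]}]}}

```text
time_s: 17.95
tool_pos: [0.5226, 0.2284, 0.1228]
orientation: [[0.003, 0.092, 0.996], [0.001, 0.996, -0.092], [-1.0, 0.001, 0.003]]
force: [-0.0, -0.7, -0.8]
grip_width: 0.0888
```

```bash
python3 -c "
from fit import *
goal([.5214,.2282,.1235],-.092)
i=snapshot('wrist')
save(i,'w17')
save(snapshot('side'),'s17',(180,120,300,300),4)"
```

```text
t 17.95 pos [0.5226 0.2284 0.1228] w 0.0888 F [-0.  -0.7 -0.8] j [0.22 0.38 1.63 0.   1.12 0.31]
trans [-0.7 -0.3 -1.2] twist [ 0.    0.18 -0.06]
```

View pics/w17.png

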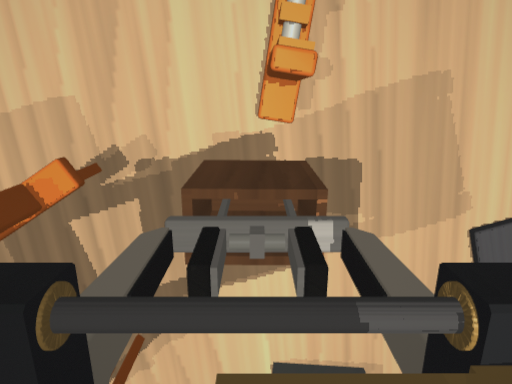

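View pics/s17.png

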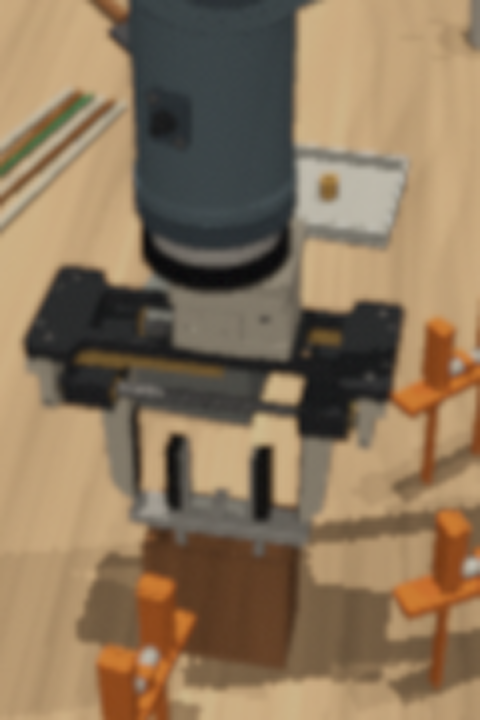

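Tongs are hanging as at the start and the fingers are clear. Retreating straight up.

Request:
{"op": "jog_arm", "data": {"series": [{"jaw": 1,"translation": [-10,0,0],"twist": [0,0,0]},{"jaw": 1,"translation": [-25,0,0],"twist": [0,0,0]},{"jaw": 1,"translation": [-50,0,0],"twist": [0,0,0]},{"jaw": 1,"translation": [-85,0,0],"twist": [0,0,0]},{"jaw": 1,"translation": [-120,0,0],"twist": [0,0,0]}]}}

```text
time_s: 18.47
tool_pos: [0.5216, 0.2281, 0.2443]
orientation: [[0.002, 0.092, 0.996], [0.0, 0.996, -0.092], [-1.0, 0.001, 0.002]]
force: [1.7, 0.3, 1.4]
grip_width: 0.0925
```

Request:
{"op": "jog_arm", "data": {"series": [{"jaw": 1,"translation": [0,0,0],"twist": [0,0,0]},{"jaw": 1,"translation": [0,0,0],"twist": [0,0,0]},{"jaw": 1,"translation": [0,0,0],"twist": [0,0,0]}]}}

```text
time_s: 18.72
tool_pos: [0.5213, 0.2281, 0.2444]
orientation: [[0.002, 0.092, 0.996], [0.001, 0.996, -0.092], [-1.0, 0.001, 0.002]]
force: [-0.4, 0.7, -1.1]
grip_width: 0.0926
```

```bash
python3 -c "
from fit import *
goal([.5214,.2282,.25],-.092)
m=camera_model('wrist'); save(snapshot('wrist'),'w18c',(170,110,345,220),4)
save(snapshot('side'),'s18',(180,100,310,300),4)
mt=camera_model('top');t=snapshot('top');save(t,'t18',(330,160,410,240),7)
print(proj(mt,[[.4814,-.2438,.024],[.4814,-.2438,.004]]))"
```

```text
t 18.72 pos [0.5213 0.2281 0.2444] w 0.0926 F [-0.4  0.7 -1.1] j [0.22 0.28 1.47 0.   1.39 0.31]
trans [-5.6  0.2  0.1] twist [ 0.    0.11 -0.04]
[[369.12382536 195.91612138]
 [367.2142127  197.5467922 ]]
```

View pics/w18c.png

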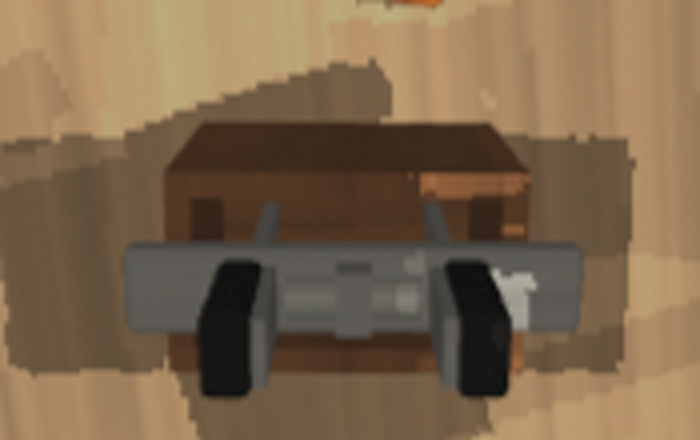

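View pics/s18.png

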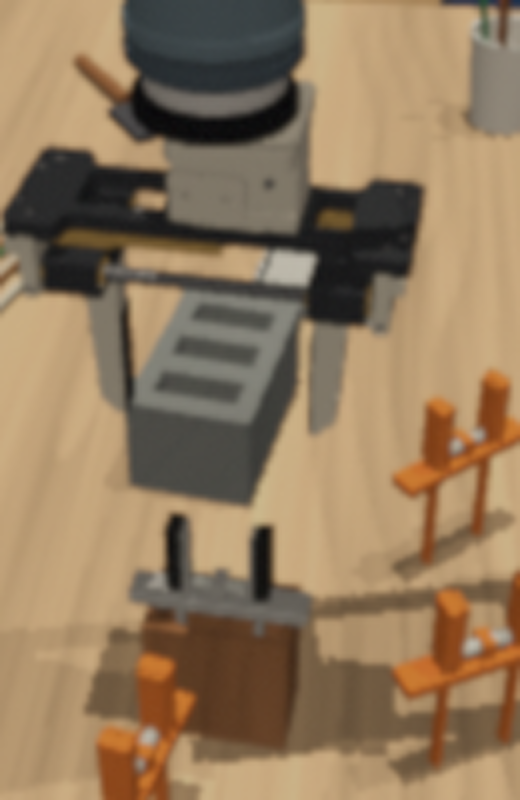

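View pics/t18.png

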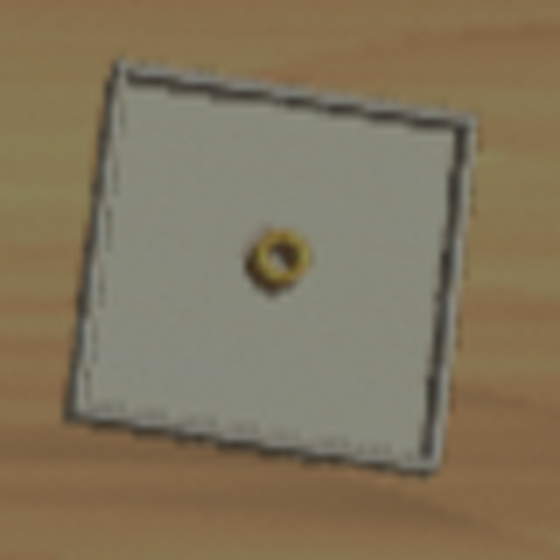

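The wrist and side views show the tongs back in the rest, bar lying across both short walls and legs inside. The top view shows the collar standing on end near the tray centre, about (370,197), with its hole visible from above. The robot touches nothing.

```bash
python3 -c "
from cell import *
print(sign_off())"
```

```text
the job is handed in; nothing more can be done
None
```

The job is done and handed in at about 19 s. I took the steel tongs from the rest and used them to lift the collar out of the +y end pocket. I stood the collar on end near the middle of the tray floor and hung the tongs back in the rest.

**Last checks:**
- **Collar:** the top view shows it upright on the tray floor, with its hole visible from above. The gripper's fingers never touched it.
- **Tongs:** the wrist and side views show them centred in the rest, with the bar across both short walls.
- **Robot:** the gripper is open and well clear of everything. Wrist force readings never passed about 7 N.

**What disagreed:**
- **Camera positions:** the top and wrist cameras differed by 1–2 mm. One early wrist fit was off by about 2–3 mm because I paired the picture with a pose read after the arm settled. I redid it before the grasp.
- **Grip opening:** it read 34 mm on the collar, not the stated 36 mm. I put this down to the finger pads giving slightly; the collar stayed firmly held.

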